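# Load the ski edge stone holder and pin its keeper

### The job

Lay the round sharpening stone in the round pocket of the sloping holder, fully home, then swing the keeper bar over it until its end stops inside the fork. Lock it by pushing the round-headed pin through the fork and the bar until its head sits flat on the fork, and let go of it. Leave the square-headed pin, the wax jar and the other bench things where they are.

Things in the scene. Friction and masses are not known exactly. Their poses are not given: they have to be found in the camera images.
- holder: Steel stone holder bolted to the bench: base plate 150 x 250 x 12 mm carrying a deck that slopes down towards the robot. Origin on the bench under the middle of the deck; z up, x away from the robot (uphill), y along the deck. Yaw varies.
- deck: The holder's sloping grey-painted deck, 110 (x) x 230 (y) mm. Origin: centre of its upper surface, 85 mm above the bench; x uphill, y left along the deck, z square to it, leaning 25 degrees from vertical towards the robot. In this frame the round pocket (49 mm wide, 8 mm deep) is at (0, 0), the keeper's hinge (axis along z) at (0, 80 mm), the fork at (0, -75 mm).
- pocket (a point): Where the stone's centre is when it is fully home in the pocket: on the pocket's axis, 3 mm above the deck surface (the pocket's dark floor is 8 mm below the surface).
- fork_mouth (a point): Fork: two 40 x 40 mm steel cheeks, 0 to 14 and 25 to 33 mm above the deck, joined by a wall on the downhill side and open uphill, each with a 14 mm hole along deck z (the deck closes the lower one at height 0). This point: centre of the hole in the top face of the upper cheek, 33 mm above the deck.
- keeper (a joint): Swing (rad) of the keeper bar, which turns about the hinge parallel to the deck and stays where it is left. 0: shut against its stop, pointing to deck -y over the pocket, the 15 mm hole in its end (155 mm from the hinge) in line with the fork's holes. It grows as the bar swings uphill, to 1.7; the bar points to deck (sin q, -cos q).
- keeper_knob (a point): Top of the black upright knob on the keeper bar: 14 mm in diameter, 36 mm tall, 100 mm from the hinge, its foot 24 and its top 60 mm above the deck. The steel bar is 22 mm wide and lies 16 to 24 mm above the deck, clear of a seated stone.
- stone: The round grey sharpening stone, a puck 46 mm in diameter and 22 mm thick with bevelled rims, lying on the bench. Origin at the centre of its underside, z along its axis; both faces are alike.
- stone_center (a point): Middle of the stone, 11 mm above its underside.
- stand: Fixed beech block 140 (x) x 56 (y) x 45 mm holding two upright pins in 15 mm holes, 36 mm deep, 40 mm either side of its middle along its x. Origin at the centre of its underside.
- round_pin: The steel pin with a ROUND head, standing in one of the stand's two holes (either one): shank 12 mm in diameter and 30 mm long with a tapered foot, head a cylinder 22 mm in diameter and 24 mm tall. Origin at the centre of its foot; z points to the head. In the stand its head's underside rests on the block, 45 mm above the bench.
- round_pin_collar (a point): Centre of the underside of the round pin's head, 30 mm above its foot. It meets fork_mouth when the pin is seated.
- square_pin: A like steel pin with a SQUARE head 24 x 24 x 24 mm, in the stand's other hole; not used. Origin at its foot.
- sanding_block: Beechwood sanding block 75 x 45 x 32 mm; leave. Origin under its centre.
- wax_jar: Green glass wax jar, 56 mm wide, 70 mm tall; leave. Origin under its centre.
- groove_pick: Flat aluminium groove pick 165 mm long, 30 mm wide at the head, 6 mm thick; leave. Origin under the middle of its stem.
- edge_gummi: Red rubber edge gummi 58 x 30 x 20 mm; leave. Origin under its centre.
- wax_brush: Wooden wax brush 200 mm long, 42 mm wide; leave. Origin under its middle.

How it is judged (in metres and radians):
On the way, in this order (a step that is already met when the one before it is completed fails the run):
1. the stone lies fully home in the pocket, with the keeper still open (distance between stone_center and pocket below 0.004 m and angle between the z axis of stone and the z axis of deck, either way round below 0.08 rad and value of joint keeper above 0.5 rad), for 0.2 s.
2. the keeper is swung shut over the stone, before the pin is in (distance between stone_center and pocket below 0.004 m and angle between the z axis of stone and the z axis of deck, either way round below 0.08 rad and value of joint keeper below 0.05 rad and distance between round_pin_collar and fork_mouth above 0.02 m), for 0.2 s.
At the end, for the whole second after the job is handed in: Stone home in the pocket (centre within 4 mm of its seat, axis within 0.08 rad), keeper shut (within 0.05 rad of its stop), round-headed pin through fork and keeper (underside of head within 4 mm of the hole's mouth, axis within 0.1 rad of the hole's), all at rest (distance between stone_center and pocket below 0.004 m and angle between the z axis of stone and the z axis of deck, either way round below 0.08 rad and value of joint keeper below 0.05 rad and distance between round_pin_collar and fork_mouth below 0.004 m and angle between the z axis of round_pin and the z axis of deck, either way round below 0.1 rad and linear speed of each of round_pin, stone below 0.02 m/s); the robot touches nothing.
It fails at once if the square-headed pin is moved more than 20 mm (distance of square_pin from where it was at the start of the episode above 0.02 m).
It fails at once if the sanding block, wax jar, groove pick, edge gummi or brush is moved more than 30 mm (distance of any of sanding_block, wax_jar, groove_pick, edge_gummi, wax_brush from where it was at the start of the episode above 0.03 m).
It fails at once if the wax jar is tipped (angle between wax_jar's own z axis and vertical above 0.3 rad).
It also fails if it takes over 64 s, if anything falls off the work surface, if the arm or the gripper's body presses on something with over 40 N, if the wrist force passes 120 N, or if a joint passes its speed limit or range.

### The arm

A 6-joint arm with a two-finger parallel gripper is mounted at the origin on the work surface. World frame = base frame: x ahead of the robot, y to its left, z up, the work surface at z = 0. Lengths are in mm, angles in rad, forces in N, time in s.
With the tool pointing down it reaches from about 400 to 925 mm from the base axis. Payload 12.5 kg.
Tool frame: the origin (TCP) lies midway between the tips of the shut fingers; the grasp point (between the pads) lies 19 mm behind it; z points along the fingers, y is the line along which they close (so a half turn about z gives the same grasp; the last joint's range is limited). The gripper opens to 95 mm and grips with 3 to 60 N. Pads are 20 mm wide; open, the fingers measure 119 mm over their backs; the gripper's body (75 mm by 180 mm) begins 59 mm behind the grasp point.
Start: joints at [1.169, 0.491, 1.559, -0, 1.092, -0.106], TCP at [182.175, 597.882, 180.861] pointing down, gripper open.
Joint ranges: [-3.1, 3.1], [-0.84, 2.19], [0.05, 2.79], [-1.13, 4.28], [0.06, 2.93], [-2.69, 2.69]. Speed limits (rad/s): [2.22, 2.22, 2.79, 3.14, 3.14, 3.14].

### API

Orientations are given as [roll, pitch, yaw] about the fixed x, y, z axes, in that order (R = Rz(yaw) Ry(pitch) Rx(roll)).
In Python, from cell import env gives the robot as it stands.
- The arm moves only by the tool carry_out, never from a script. Its argument "series" is a list of rows, each a list of 4 numbers: the shift along the world's x, y, z normalised to -1 to 1, where 1 is 5 cm, then the turn about the world's z normalised to -1 to 1, where 1 is 6 degrees. In form: [[x, y, z, turn], ...]. A call has exactly 5 rows; each row shifts and turns the commanded pose from where the row before left it; what a row does not reach is not made up. A row lasts 1/10 s, in which the tool goes at most 50 mm and 8.59 degrees, less where a joint would pass 70% of its speed; a pose out of reach is approached as far as the arm can. A call with a number of a shift or a turn outside -1 to 1 is refused whole. A call with a gripper value outside its range is refused whole. "fingers" is the closure, from -1 (fully open) to 1 (shut), set as the call begins (left out, the last holds). The fingers move at their own pace and stop on an object; the grip force is fixed at half the most. Time passes only in rows, so rows that do not move let the fingers close, or fill a call up. It gives the time, the measured TCP pose, the force, the opening and the grip force at its end, in the units of the state.
- env.state(): the state, without advancing time (a new reading comes with each control period).
- env.read_camera(name): name is "scene" or "side" or "wrist"; returns the picture (420x560x3 uint8, red, green, blue); there is no depth.
- env.calibration(name): a dict with "K" (3x3 intrinsics, pixels), "dist" ([k1, k2, p1, p2, k3] as OpenCV has them; the pictures are not rectified), "pose" (4x4, takes a point from camera to world coordinates). Camera axes: x right, y down, z forward; pixel columns grow to the right and rows downward; lengths in mm; the calibration is good to about 2 mm. A picture is of the moment at which its call begins: read the wrist's pose just before it. calibration takes no time and is no camera call; for the wrist camera it gives the pose at the moment of the call.
- env.job_done(): hands the job in; it is judged then, once.
Trained networks look in the newest picture that a camera, given by its name, has taken for a name from the list of things; names that differ only in an ending like _2 or _b are one class to them, and where a whole thing is asked for, a point or a joint stands for the part that bears it (a point fixed in the world has none). Each returns a list of dicts, best first, with "conf" (0 to 1); they miss things now and then, are a little off and sometimes report something else, mostly with a low value. They report only what shows in the picture. A call takes as long as a camera call.
- env.look_for(camera, label): "position" ([row, column] as shares, 0 to 1, of the picture: columns of its width, rows of its height, amid what is visible of it).
The state is a dict: "t": time; "joints": joint angles; "qvel": joint speeds; "tau": joint torques, N m; "eef_pos": TCP position; "tcp_rot": TCP orientation; "ft_force": force on the tool from outside, world axes, zero at the start; "moment": the same for the moment, N m; "opening": opening from 0.0 (shut) to 1.0 (fully open); "grip_force": force on a finger pad.
Only numpy, scipy, OpenCV 4.12 (cv2) and the standard library are available. Lean on these libraries where they do the work, as an engineer would, in place of code of your own. Each camera call takes 0.05 s, during which the arm holds its last target. There are 200 camera calls.

## Working session

There is one attempt and no reset: what is moved stays moved. The work goes in short steps, Python scripts to look and compute and a tool call to move; the robot and the scene stay as the last step left them, time stands still between calls to the robot, and variables do not carry over. Pictures are saved under pics/ and viewed, at most 10 in all, crops included, and the job is handed in when it is done.

Besides the shell and the picture viewer there is one more tool, called by a JSON object that holds its "method" and its "body". carry_out: Moves the arm, as the interface text tells. Its arguments: {"type":"object","properties":{"series":{"type":"array","items":{"type":"array","items":{"type":"number","minimum":-1,"maximum":1}}},"fingers":{"type":"number"}},"required":["series"]}

```bash
ls; mkdir -p pics; cat > h.py <<'E'
import numpy as np, cv2
from cell import env
def ray(cam,px,cal=None):
    c=cal or env.calibration(cam); K=np.array(c["K"],float);d=np.array(c["dist"],float);T=np.array(c["pose"],float)
    u=cv2.undistortPoints(np.array([[px]],float),K,d)[0,0]
    return T[:3,3],T[:3,:3]@np.array([u[0],u[1],1.])
def atz(cam,px,z,cal=None):
    o,v=ray(cam,px,cal); return o+v*(z-o[2])/v[2]
def proj(cam,P,cal=None):
    c=cal or env.calibration(cam); K=np.array(c["K"],float);d=np.array(c["dist"],float);T=np.linalg.inv(np.array(c["pose"],float))
    return cv2.projectPoints(np.atleast_2d(np.array(P,float)),cv2.Rodrigues(T[:3,:3])[0],T[:3,3],K,d)[0][:,0]
def tri(rs):
    A=0;b=0
    for o,v in rs:
        v=v/np.linalg.norm(v);M=np.eye(3)-np.outer(v,v);A=A+M;b=b+M@o
    return np.linalg.solve(A,b)
def snap(cam,name):
    im=env.read_camera(cam);cv2.imwrite(f"pics/{name}.png",im[:,:,::-1]);return im
E
cat > a.py <<'E'
from h import *
np.set_printoptions(precision=1,suppress=True)
for c in ["scene","side"]:
    snap(c,c+"0"); T=np.array(env.calibration(c)["pose"]);print(c,T[:3,3],T[:3,2])
L={"stone":11,"round_pin":57,"square_pin":57,"stand":30,"keeper_knob":None,"holder":None,"deck":85,"wax_jar":40,"sanding_block":16,"groove_pick":3,"edge_gummi":10,"wax_brush":10}
for n in L:
    rs=[]
    for c in ["scene","side"]:
        r=env.look_for(c,n)
        for q in r[:2]:
            p=(q["position"][1]*560,q["position"][0]*420)
            print(n,c,round(q["conf"],2),np.array(p),atz(c,p,L[n] or 100))
        if r: rs.append(ray(c,(r[0]["position"][1]*560,r[0]["position"][0]*420)))
    if len(rs)==2: print("  tri",tri(rs))
print(env.state()["t"])
E
python3 a.py
python3 -c "
import cv2,numpy as np
a=cv2.imread('pics/scene0.png');b=cv2.imread('pics/side0.png')
cv2.imwrite('pics/both0.png',cv2.resize(np.hstack([a,b]),(800,300)))"
```

```text
pics
scene [1197.8  520.9  835. ] [-0.6 -0.5 -0.6]
side [266.9 601.3 611.6] [ 0.3 -0.8 -0.6]
stone scene 0.43 [240.  200.8] [ 523.5 -307.2   11. ]
stone side 0.7 [302.  192.8] [ 529.6 -302.4   11. ]
stone side 0.67 [235.3 367. ] [470.9 271.4  11. ]
  tri [ 528.3 -300.8   14.6]
round_pin scene 0.66 [204. 223.] [ 713.  -253.1   57. ]
round_pin scene 0.54 [411.  277.4] [452.2 302.4  57. ]
round_pin side 0.54 [238.8 368.8] [448.7 297.6  57. ]
round_pin side 0.52 [255.9 183.1] [ 645.1 -237.2   57. ]
  tri [627.9 -44.  -69. ]
square_pin side 0.56 [197.  347.2] [531.5 285.5  57. ]
stand scene 0.96 [395.2 289.8] [495.4 287.5  30. ]
stand side 0.57 [218.7 369.2] [488.7 295.4  30. ]
  tri [491.2 288.6  23.4]
keeper_knob scene 0.79 [309.2 262.2] [637.8 102.7 100. ]
keeper_knob side 0.93 [171.1 237.3] [698.8  91.9 100. ]
  tri [667.8 126.4 137.5]
holder scene 0.4 [203.7 175.9] [ 594.6 -405.6  100. ]
holder side 0.57 [213.1 252. ] [592.7 102.6 100. ]
  tri [ 685.6 -118.7  113.4]
deck side 0.74 [211.7 239.4] [624.5  52.7  85. ]
wax_jar scene 0.79 [349.4 345.2] [721.1 303.   40. ]
wax_jar scene 0.6
[... 276 characters left out ...]
507.3   16. ]
sanding_block side 0.82 [253.2 183.4] [ 680.1 -294.9   16. ]
  tri [ 681.6 -297.1   13.6]
groove_pick scene 0.5 [337.  222.1] [361.4  -7.3   3. ]
groove_pick side 0.64 [335.9 278. ] [358.8  -7.2   3. ]
  tri [359.2  -8.9   1. ]
edge_gummi scene 0.43 [298.6 196. ] [ 354.5 -185.7   10. ]
edge_gummi side 0.57 [330.3 160.9] [ 500.1 -524.4   10. ]
edge_gummi side 0.51 [356.5 228.5] [ 348.8 -190.    10. ]
  tri [ 443.6 -122.5  163.4]
wax_brush scene 0.68 [205.2 176.1] [ 517.5 -514.    10. ]
wax_brush scene 0.27 [296.5 254.2] [571.8   3.8  10. ]
wax_brush side 0.94 [332.6 159.4] [ 495.5 -537.6   10. ]
wax_brush side 0.35 [239. 365.] [466.8 265.   10. ]
  tri [ 499.5 -542.3   -1.9]
1.3
```

View pics/scene0.png

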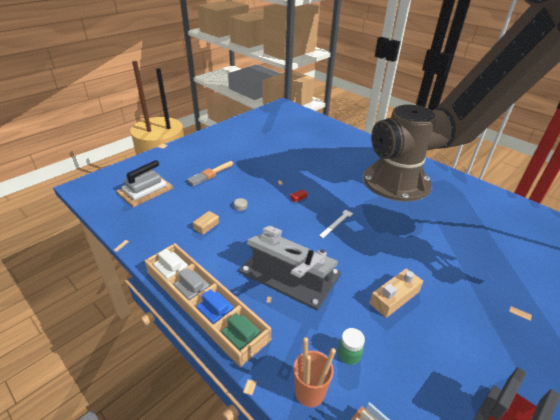

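View pics/side0.png

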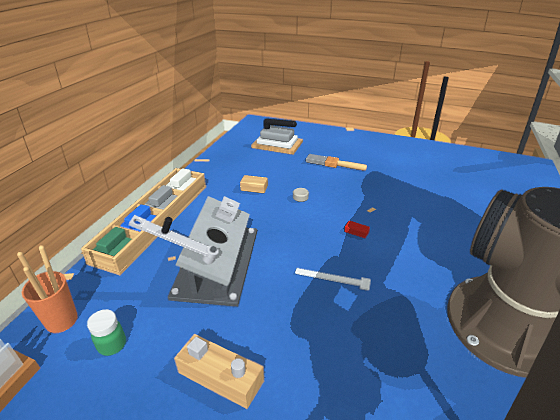

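```bash
cat > b.py <<'E'
from h import *
np.set_printoptions(precision=2,suppress=True)
s=env.state();print(s["eef_pos"],s["tcp_rot"],s["opening"],s["ft_force"])
T=np.array(env.calibration("wrist")["pose"]);print(T);print(env.calibration("wrist")["K"])
a=cv2.imread('pics/scene0.png')[215:315,225:350];b=cv2.imread('pics/side0.png')[190:315,130:270]
f=lambda i:cv2.resize(i,(400,int(400*i.shape[0]/i.shape[1])),interpolation=cv2.INTER_CUBIC)
a,b=f(a),f(b);h=max(len(a),len(b));o=np.zeros((h,800,3),np.uint8);o[:len(a),:400]=a;o[:len(b),400:]=b
cv2.imwrite('pics/zoom0.png',o)
E
python3 b.py
```

```text
[182.16 597.87 180.86] [3.14 0.   2.85] 1.0012943622075248 [-0.18 -0.09 -0.17]
[[  0.29   0.93   0.23 118.09]
 [  0.96  -0.28  -0.07 618.44]
 [  0.     0.24  -0.97 384.86]
 [  0.     0.     0.     1.  ]]
[[360.37   0.   277.16]
 [  0.   360.37 206.1 ]
 [  0.     0.     1.  ]]
```

View pics/zoom0.png

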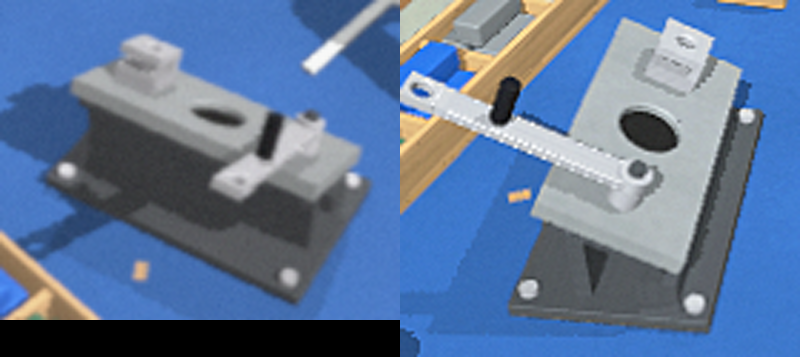

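```bash
cat >> h.py <<'E'
c25,s25=np.cos(np.radians(25)),np.sin(np.radians(25))
RD=np.array([[c25,0,-s25],[0,1,0],[s25,0,c25]])
def H(p,P):  # holder frame to world; p=(x,y,yaw)
    c,s=np.cos(p[2]),np.sin(p[2]);P=np.atleast_2d(P).astype(float)
    return P@np.array([[c,-s,0],[s,c,0],[0,0,1]]).T+[p[0],p[1],0]
def D(p,P): return H(p,np.atleast_2d(P).astype(float)@RD.T+[0,0,85])
E
cat > fit.py <<'E'
from h import *
from scipy.optimize import least_squares
np.set_printoptions(precision=2,suppress=True)
dk={"side":[((208.4,196.3),(55,-115,0)),((249.4,213.8),(-55,-115,0)),((228.7,285.2),(-55,115,0)),((176.6,264.6),(55,115,0)),((217.2,235.2),(0,0,-1))],
"scene":[((337.8,262.5),(-55,115,0)),((247.5,241.6),(55,-115,0)),((293.1,251.3),(0,0,-1))]}
bs={"side":[((238.5,305.5),(-75,125,12)),((168.5,298.5),(75,125,12)),((257.4,229.2),(-75,-125,12))],"scene":[((317.8,310.3),(75,125,12)),((340.9,272.2),(-75,125,12)),((239.1,271.6),(75,-125,12))]}
C={c:env.calibration(c) for c in dk}
def res(p,sep=False):
    o=[]
    for c in dk:
        o.append(proj(c,D(p,[q[1] for q in dk[c]]),C[c])-[q[0] for q in dk[c]])
        o.append(proj(c,H(p,[q[1] for q in bs[c]]),C[c])-[q[0] for q in bs[c]])
    return o if sep else np.vstack(o).ravel()
r=least_squares(res,[630,50,0],loss="soft_l1");p=r.x;print(p)
for x in res(p,True): print(x)
for q in [0.8,1.0,1.2,1.4,1.6]:
    k=D(p,[100*np.sin(q),80-100*np.cos(q),50])[0]; print(q,k,proj("side",k,C["side"]),proj("scene",k,C["scene"]))
E
python3 fit.py
```

```text
[625.38  36.71   0.24]
[[-2.78 -0.23]
 [-2.07  0.62]
 [-2.52 -2.77]
 [-2.92 -3.71]
 [-2.56  0.04]]
[[ 0.9  -1.08]
 [-0.29 -0.93]
 [ 1.42 -0.52]]
[[ 0.93 -0.47]
 [ 0.62 -1.85]
 [ 0.34 -0.06]]
[[ 2.31 -3.51]
 [ 2.59 -2.2 ]
 [ 2.03 -3.4 ]]
0.8 [665.62  57.04 160.63] [[189.23 207.95]] [[289.97 241.67]]
1.0 [672.89  74.88 165.88] [[181.21 209.86]] [[293.29 245.15]]
1.2 [676.7   94.1  169.71] [[174.11 213.14]] [[298.07 248.77]]
1.4 [676.9  113.94 171.96] [[168.26 217.76]] [[304.16 252.34]]
1.6 [673.48 133.6  172.56] [[163.96 223.62]] [[311.31 255.7 ]]
```

```bash
sed -i 's/H(p,\[q\[1\] for q in bs\[c\]\])/H(p,np.array([q[1] for q in bs[c]])+[p[3],p[4],0])/; s/\[630,50,0\]/[630,50,0.2,0,0]/' fit.py; python3 fit.py
```

```text
[621.28  35.12   0.24   9.01   0.84]
[[-1.19 -0.22]
 [-0.46  0.53]
 [-0.   -2.86]
 [-0.44 -3.63]
 [-0.55  0.02]]
[[-1.09 -1.28]
 [-2.27 -0.89]
 [-0.61 -0.67]]
[[ 1.39 -1.69]
 [ 1.32 -2.72]
 [ 0.94 -1.1 ]]
[[ 1.83 -2.3 ]
 [ 1.99 -1.29]
 [ 1.14 -2.15]]
0.8 [661.43  55.63 160.63] [[191.35 207.98]] [[290.7  240.59]]
1.0 [668.62  73.5  165.88] [[183.38 209.9 ]] [[294.05 244.03]]
1.2 [672.34  92.74 169.71] [[176.35 213.2 ]] [[298.86 247.6 ]]
1.4 [672.45 112.58 171.96] [[170.58 217.84]] [[304.97 251.13]]
1.6 [668.94 132.22 172.56] [[166.37 223.7 ]] [[312.12 254.44]]
```

{"method": "carry_out", "body": {"series": [[0.58,-0.75,0.16,0.34],[0.58,-0.75,0.16,0.34],[0.58,-0.75,0.16,0.34],[0.58,-0.75,0.16,0.34],[0.58,-0.75,0.16,0.34]]}}

```text
t: 1.8
eef_pos: [328.0, 408.8, 221.3]
tcp_rot: [3.141, 0.0, 3.026]
ft_force: [1.0, 0.3, -0.1]
opening: 0.999
grip_force: 0.0
```

{"method": "carry_out", "body": {"series": [[0.58,-0.75,0.16,0.34],[0.58,-0.75,0.16,0.34],[0.58,-0.75,0.16,0.34],[0.58,-0.75,0.16,0.34],[0.58,-0.75,0.16,0.34]]}}

```text
t: 2.3
eef_pos: [473.1, 221.1, 261.4]
tcp_rot: [3.141, 0.0, -3.08]
ft_force: [0.0, -0.0, 0.3]
opening: 1.001
grip_force: 0.0
```

{"method": "carry_out", "body": {"series": [[0.58,-0.75,0.16,0.34],[0.58,-0.75,0.16,0.34],[0.58,-0.75,0.16,0.34],[0.4,-0.5,0.1,0.34],[0,0,0,0]]}}

```text
t: 2.8
eef_pos: [581.3, 82.3, 289.9]
tcp_rot: [-3.141, 0.001, -2.941]
ft_force: [0.6, 1.2, -0.2]
opening: 0.998
grip_force: 0.0
```

```bash
python3 - <<'E'
from h import *
np.set_printoptions(precision=2,suppress=True)
im=snap("wrist","w1");c=env.calibration("wrist");np.save("w1cal.npy",c,allow_pickle=True)
s=env.state();print(s["t"],s["eef_pos"],s["tcp_rot"],s["joints"],np.array(c["pose"])[:3,3])
im=cv2.resize(im,(784,588),interpolation=cv2.INTER_CUBIC);cv2.imwrite("pics/w1b.png",im[:,:,::-1])
E
```

```text
2.85 [579.88  83.9  289.55] [ 3.14 -0.   -2.94] [ 0.03  0.35  1.5   0.    1.29 -1.74] [514.28  71.59 493.57]
```

View pics/w1b.png

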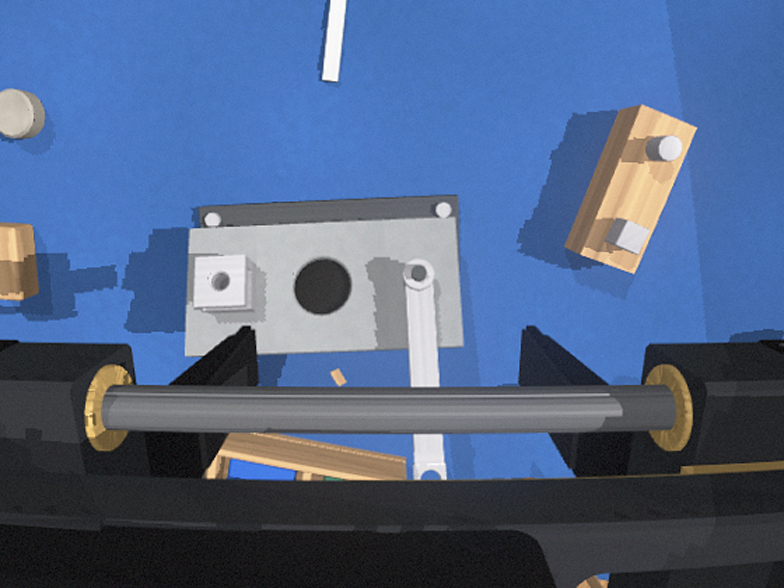

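```bash
cat > fit2.py <<'E'
from h import *
from scipy.optimize import least_squares
np.set_printoptions(precision=2,suppress=True)
im=cv2.imread("pics/w1.png");c=np.load("w1cal.npy",allow_pickle=True).item();g=cv2.cvtColor(im,cv2.COLOR_BGR2GRAY)
def blob(x,y,r,th):
    x,y=int(x),int(y);m=(g[y-r:y+r+1,x-r:x+r+1]<th).astype(np.uint8)
    n,l,st,ce=cv2.connectedComponentsWithStats(m);i=l[r,r];return np.array([ce[i][0]+x-r,ce[i][1]+y-r]),st[i]
pk=blob(323/1.4,286/1.4,28,95);fh=blob(221/1.4,281/1.4,9,130);hb=blob(419/1.4,272/1.4,8,150)
print(pk,fh,hb)
obs=[(pk[0],(0,0,0)),(np.array([190,229])/1.4,(-55,-115,0)),(np.array([464,346])/1.4,(55,115,0)),(np.array([185,355])/1.4,(55,-115,0)),(fh[0],(0,-75,33)),(np.array([458,221])/1.4,(-55,115,0))]
P=[o[1] for o in obs];U=np.array([o[0] for o in obs])
r=least_squares(lambda p:(proj("wrist",D(p,P),c)-U).ravel(),[621,35,.2],loss="soft_l1");p=r.x
print(p,"\n",proj("wrist",D(p,P),c)-U)
print("pocket",D(p,[0,0,3]),"fork",D(p,[0,-75,33]),"hinge",D(p,[0,80,24]))
for h in (24,30,34,40): print("hinge px",h,proj("wrist",D(p,[0,80,h]),c))
for n,u,z in [("rpin",(668,147),69),("sq",(631,234),69)]: print(n,atz("wrist",np.array(u)/1.4,z,c))
k=atz("wrist",np.array((424,400))/1.4,130,c);print(k)
for q in (1.5,1.55,1.6,1.65,1.7): print(q,proj("wrist",D(p,[155*np.sin(q),80-155*np.cos(q),24]),c)*1.4,proj("wrist",D(p,[55*np.sin(q),80-55*np.cos(q),24]),c)*1.4)
print("stone",atz("wrist",np.array((14,112))/1.4,22,c))
E
python3 fit2.py
```

```text
(array([230.05, 204.32]), array([   8,    9,   41,   40, 1241], dtype=int32)) (array([157.95, 200.91]), array([ 5,  4, 10, 12, 85], dtype=int32)) (array([298.62, 194.58]), array([  3,   3,  11,  12, 105], dtype=int32))
[622.36  37.73   0.23] 
 [[ 0.35  0.14]
 [ 0.68 -0.47]
 [ 0.12  1.52]
 [-0.07  0.56]
 [-0.24 -0.25]
 [-0.94 -1.4 ]]
pocket [[621.12  37.43  87.72]] fork [[626.05 -38.47 114.91]] hinge [[594.07 113.24 106.75]]
hinge px 24 [[299.89 197.9 ]]
hinge px 30 [[300.16 196.72]]
hinge px 34 [[300.34 195.9 ]]
hinge px 40 [[300.62 194.65]]
rpin [450.97 298.    69.  ]
sq [528.19 288.09  69.  ]
[685.66 135.28 130.  ]
1.5 [[413.2  482.78]] [[417.68 347.21]]
1.55 [[423.73 482.95]] [[421.27 347.26]]
1.6 [[434.25 482.55]] [[424.86 347.13]]
1.65 [[444.72 481.61]] [[428.44 346.82]]
1.7 [[455.12 480.11]] [[431.99 346.33]]
stone [ 530.91 -284.47   22.  ]
```

{"method": "carry_out", "body": {"series": [[-0.1,-0.83,-0.2,0.27],[-0.1,-0.83,-0.2,0],[-0.1,-0.83,-0.2,0],[-0.1,-0.83,-0.2,0],[-0.1,-0.83,-0.2,0]], "fingers": -0.5}}

```text
t: 3.35
eef_pos: [553.4, -122.3, 239.6]
tcp_rot: [3.141, 0.0, -2.91]
ft_force: [0.6, -0.0, 0.2]
opening: 0.751
grip_force: 0.0
```

{"method": "carry_out", "body": {"series": [[-0.1,-0.83,-0.2,0],[-0.1,-0.83,-0.2,0],[-0.1,-0.83,-0.2,0],[-0.1,-0.83,-0.2,0],[0,0,0,0]]}}

```text
t: 3.85
eef_pos: [533.0, -290.7, 198.2]
tcp_rot: [3.14, -0.002, -2.914]
ft_force: [-0.7, 1.4, -0.6]
opening: 0.754
grip_force: 0.0
```

```bash
cat > st.py <<'E'
from h import *
np.set_printoptions(precision=2,suppress=True)
import sys
im=snap("wrist",sys.argv[1]);c=env.calibration("wrist");s=env.state();print(s["t"],s["eef_pos"],s["tcp_rot"],s["joints"],s["opening"])
hsv=cv2.cvtColor(im,cv2.COLOR_RGB2HSV)
m=((hsv[:,:,1]<70)&(hsv[:,:,2]>110)).astype(np.uint8)
n,l,sta,ce=cv2.connectedComponentsWithStats(m)
for i in range(1,n):
    if sta[i][4]>200: print(sta[i],ce[i],atz("wrist",ce[i],22,c))
for r in env.look_for("wrist","stone")[:2]:
    u=(r["position"][1]*560,r["position"][0]*420);print(r["conf"],u,atz("wrist",u,15,c))
E
python3 st.py w2
```

```text
3.9 [ 533.43 -288.67  198.88] [ 3.14 -0.   -2.91] [-0.6   0.45  1.58  0.    1.11 -2.4 ] 0.7470846091302034
[ 530   52   30  119 1276] [547.62 122.28] [401.42 -15.43  22.  ]
[  51  117   42   65 2083] [ 71.05 150.5 ] [ 550.04 -512.33   22.  ]
[ 255  160   42   43 1440] [275.74 180.83] [ 533.09 -289.16   22.  ]
[  0 224  33  41 775] [ 17.83 240.67] [ 669.4  -568.04   22.  ]
[ 121  279  289   31 6649] [276.03 294.89] [ 664.   -258.47   22.  ]
0.8 (276.976, 183.414) [ 536.76 -286.94   15.  ]
```

View pics/w2.png

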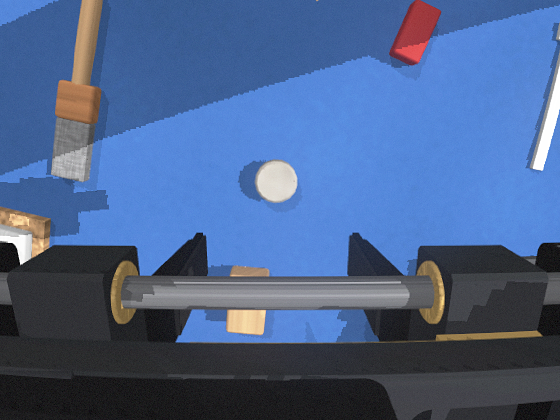

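{"method": "carry_out", "body": {"series": [[0,0,-0.9,0],[0,0,-0.9,0],[0,0,-0.9,0],[0,0,-0.7,0],[0,0,-0.35,0]]}}

```text
t: 4.45
eef_pos: [533.7, -285.3, 10.0]
tcp_rot: [3.139, -0.002, -2.909]
ft_force: [0.5, -0.1, 0.8]
opening: 0.751
grip_force: 0.0
```

{"method": "carry_out", "body": {"series": [[0,0,-0.05,0],[0,0,0,0],[0,0,0,0],[0,0,0,0],[0,0,0,0]], "fingers": 1}}

```text
t: 4.95
eef_pos: [534.6, -288.3, 10.9]
tcp_rot: [-3.14, 0.001, -2.911]
ft_force: [0.1, 0.0, -0.0]
opening: 0.384
grip_force: 0.0
```

{"method": "carry_out", "body": {"series": [[0,0,0,0],[0,0,0,0],[0,0,0,0],[0,0,0,0],[0,0,0,0]]}}

```text
t: 5.45
eef_pos: [534.2, -288.1, 9.8]
tcp_rot: [3.141, -0.0, -2.911]
ft_force: [-0.4, 0.3, 0.2]
opening: 0.01
grip_force: 0.0
```

{"method": "carry_out", "body": {"series": [[0,0,0.8,0],[0,0,0.8,0],[0,0,0.8,0],[0,0,0.7,0],[0,0,0,0]], "fingers": -0.5}}

```text
t: 5.95
eef_pos: [535.8, -289.2, 169.7]
tcp_rot: [-3.136, 0.005, -2.911]
ft_force: [-0.0, -0.5, -0.3]
opening: 0.373
grip_force: 0.0
```

```bash
python3 st.py w3
```

```text
6.0 [ 534.89 -288.59  167.05] [-3.14  0.   -2.91] [-0.6   0.48  1.62  0.    1.04 -2.41] 0.4202606703940369
[  36  113   44   69 2371] [ 56.39 147.76] [ 546.68 -511.16   22.  ]
[549 131  11  41 243] [555.65 156.33] [438.26 -19.33  22.  ]
[ 253  159   46   46 1682] [275.99 181.58] [ 530.52 -290.34   22.  ]
[467 267  68   8 357] [501.16 270.47] [568.62 -30.46  22.  ]
[ 196  279  156   31 3724] [267.83 294.06] [ 651.07 -271.03   22.  ]
[ 464  305   63   35 1852] [494.35 321.73] [629.44 -12.59  22.  ]
[465 405  38  15 472] [482.9  412.13] [754.15  28.27  22.  ]
0.84 (279.384, 185.304) [ 534.67 -285.91   15.  ]
```

View pics/w3.png

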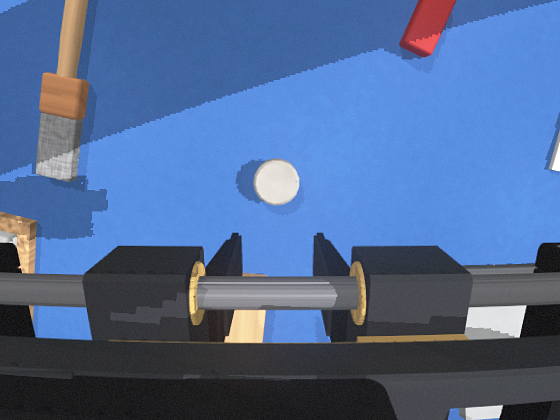

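```bash
python3 - <<'E'
from h import *
np.set_printoptions(precision=2,suppress=True)
s=env.state();c=env.calibration("wrist");T=np.array(c["pose"]);p=np.array(s["eef_pos"]);print(p,T,c["dist"])
from scipy.spatial.transform import Rotation as R
Rm=R.from_euler("xyz",s["tcp_rot"]).as_matrix()
for h in (0,-19,-40):
  for y in (-20,0,20): print(h,y,proj("wrist",p+Rm@[0,y,h],c))
# stone across z
for z in (0,11,22): print(z,atz("wrist",(276,181.3),z,c))
for cam in("scene","side"):
  im=env.read_camera(cam); cv2.imwrite(f"pics/{cam}1.png",im[:,:,::-1])
  print(cam,proj(cam,[[532,-289,22],p]))
  for r in env.look_for(cam,"stone")[:2]: print(r)
a=cv2.imread('pics/scene1.png')[140:280,170:360];b=cv2.imread('pics/side1.png')[100:240,220:410]
cv2.imwrite('pics/z1.png',cv2.resize(np.hstack([a,b]),(800,295),interpolation=cv2.INTER_CUBIC))
E
```

```text
[ 534.2  -288.11  165.24] [[  -0.23    0.94    0.24  468.79]
 [   0.97    0.22    0.05 -302.34]
 [  -0.      0.24   -0.97  369.2 ]
 [   0.      0.      0.      1.  ]] [-0.08  0.    0.    0.    0.  ]
0 -20 [[241.98 232.56]]
0 0 [[275.61 232.59]]
0 20 [[309.24 232.58]]
-19 -20 [[238.68 243.43]]
-19 0 [[275.45 243.48]]
-19 20 [[312.23 243.47]]
-40 -20 [[234.24 258.09]]
-40 0 [[275.24 258.16]]
-40 20 [[316.25 258.13]]
0 [ 532.67 -288.94    0.  ]
11 [ 530.77 -289.34   11.  ]
22 [ 528.87 -289.74   22.  ]
scene [[241.51 201.67]
 [239.44 166.53]]
{'position': [0.6095, 0.5261], 'conf': 0.33}
side [[299.94 191.75]
 [300.51 146.14]]
{'position': [0.5574, 0.3018], 'conf': 0.64}
{'position': [0.4588, 0.5357], 'conf': 0.62}
```

View pics/z1.png

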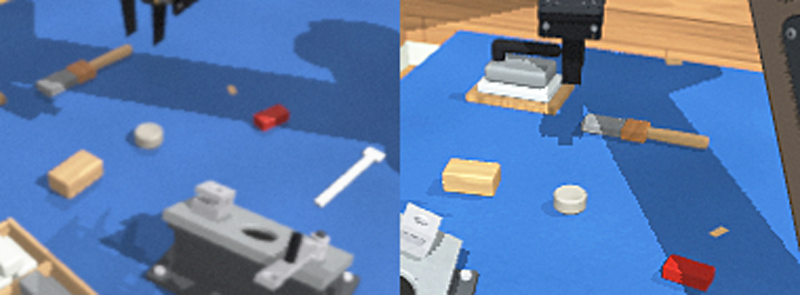

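```bash
python3 - <<'E'
from h import *
np.set_printoptions(precision=1,suppress=True)
for n,a,b in [("stone",(240.3,203.2),(300.7,194)),("tip",(238.4,159.5),(301.7,139.4))]:
    print(n,tri([ray("scene",a),ray("side",b)]),atz("scene",a,12),atz("side",b,12))
E
```

```text
stone [ 531.5 -296.4   10.4] [ 532.5 -295.4   12. ] [ 530.8 -293.3   12. ]
tip [ 532.2 -293.5  185.2] [ 351.4 -515.4   12. ] [ 638.9 -649.2   12. ]
```

{"method": "carry_out", "body": {"series": [[0,0,-0.8,0],[0,0,-0.8,0],[0,0,-0.8,0],[0,0,-0.6,0],[0,0,-0.1,0]], "fingers": -0.5}}

```text
t: 6.75
eef_pos: [532.2, -286.8, 5.7]
tcp_rot: [3.136, -0.005, -2.911]
ft_force: [0.1, -0.1, -0.2]
opening: 0.749
grip_force: 0.0
```

{"method": "carry_out", "body": {"series": [[0,0,-0.1,0],[0,0,-0.1,0],[0,0,-0.1,0],[0,0,-0.08,0],[0,0,0,0]]}}

```text
t: 7.25
eef_pos: [534.2, -288.1, -9.1]
tcp_rot: [-3.142, 0.0, -2.911]
ft_force: [0.5, -0.4, -0.2]
opening: 0.752
grip_force: 0.0
```

{"method": "carry_out", "body": {"series": [[0,0,0,0],[0,0,0,0],[0,0,0,0],[0,0,0,0],[0,0,0,0]], "fingers": 1}}

```text
t: 7.75
eef_pos: [534.2, -288.1, -9.0]
tcp_rot: [-3.142, 0.0, -2.911]
ft_force: [-0.5, -0.7, 0.5]
opening: 0.386
grip_force: 0.0
```

```bash
python3 - <<'E'
from h import *
s=env.state();print(s["t"],s["eef_pos"],s["opening"],s["grip_force"],s["ft_force"])
E
```

```text
7.75 [ 534.20569139 -288.1444364    -9.04541107] 0.3863478401980491 0.0 [-0.51224341 -0.69751208  0.45676879]
```

{"method": "carry_out", "body": {"series": [[0,0,0,0],[0,0,0,0],[0,0,0,0],[0,0,0,0],[0,0,0,0]], "fingers": -0.5}}

```text
t: 8.25
eef_pos: [534.2, -288.1, -9.1]
tcp_rot: [3.141, 0.0, -2.911]
ft_force: [0.8, 0.0, 0.4]
opening: 0.727
grip_force: 0.0
```

```bash
python3 - <<'E'
from h import *
for cam in("scene","side"):
  im=env.read_camera(cam); cv2.imwrite(f"pics/{cam}2.png",im[:,:,::-1])
p=env.state()["eef_pos"];print(p,[proj(c,[p]) for c in ("scene","side")])
a=cv2.imread('pics/scene2.png')[140:240,190:290];b=cv2.imread('pics/side2.png')[120:220,250:350]
cv2.imwrite('pics/z2.png',cv2.resize(np.hstack([a,b]),(800,400),interpolation=cv2.INTER_CUBIC))
E
```

```text
[ 534.16067256 -288.11907044   -9.14968695] [array([[241.55692338, 209.13749534]]), array([[298.83794843, 200.82739476]])]
```

View pics/z2.png

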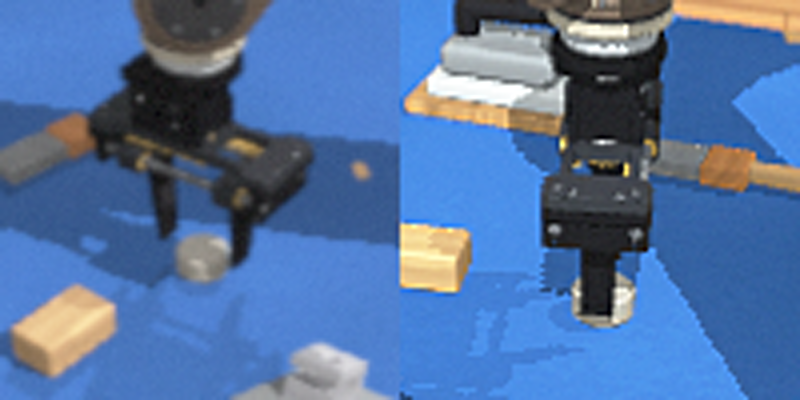

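```bash
python3 - <<'E'
from h import *
np.set_printoptions(precision=1,suppress=True)
print(tri([ray("scene",(250,206.3)),ray("side",(300,199.5))]))
for z in (0,10,20,26,30): print(z,proj("side",[534+.23*35,-288+35,z]),proj("scene",[[534+.23*35,-288+35,z],[534-.23*35,-288-35,z]]))
E
```

```text
[ 522.2 -257.3   16.1]
0 [[292.5 204.1]] [[246.5 212.8]
 [236.7 201.6]]
10 [[292.5 201.2]] [[246.4 210.5]
 [236.5 199.3]]
20 [[292.6 198.2]] [[246.3 208.2]
 [236.4 197. ]]
26 [[292.6 196.4]] [[246.3 206.8]
 [236.3 195.7]]
30 [[292.7 195.2]] [[246.3 205.8]
 [236.3 194.7]]
```

{"method": "carry_out", "body": {"series": [[-0.04,0,-0.06,0],[-0.02,0,-0.06,0],[0,0,-0.06,0],[0,0,-0.06,0],[0,0,0,0]]}}

```text
t: 8.85
eef_pos: [531.0, -288.0, -21.7]
tcp_rot: [3.141, -0.0, -2.911]
ft_force: [1.1, 0.9, 0.1]
opening: 0.751
grip_force: 0.0
```

{"method": "carry_out", "body": {"series": [[0,0,0,0],[0,0,0,0],[0,0,0,0],[0,0,0,0],[0,0,0,0]], "fingers": 1}}

```text
t: 9.35
eef_pos: [531.3, -288.2, -21.0]
tcp_rot: [-3.141, 0.0, -2.911]
ft_force: [0.5, -0.8, 0.6]
opening: 0.472
grip_force: 30.0
```

{"method": "carry_out", "body": {"series": [[0,0,0.4,0],[0,0,0.8,0],[0,0,0.9,0],[0,0,0.9,0],[0,0,0.8,0]]}}

```text
t: 9.85
eef_pos: [531.1, -288.0, 171.2]
tcp_rot: [-3.141, 0.001, -2.911]
ft_force: [1.7, 0.1, -0.7]
opening: 0.471
grip_force: 30.0
```

{"method": "carry_out", "body": {"series": [[0.2,0.8,0,0],[0.22,0.82,0,0],[0.22,0.82,0,0],[0.22,0.82,0,0],[0.22,0.82,0,0]]}}

```text
t: 10.35
eef_pos: [585.2, -82.4, 168.9]
tcp_rot: [3.141, -0.0, -2.911]
ft_force: [0.5, -0.5, -0.6]
opening: 0.47
grip_force: 30.0
```

{"method": "carry_out", "body": {"series": [[0.22,0.82,0,0],[0.22,0.82,0,0],[0.2,0.6,-0.3,0],[0.08,0.2,-0.3,0],[0,0,0,0]]}}

```text
t: 10.85
eef_pos: [620.2, 38.9, 136.5]
tcp_rot: [3.14, -0.004, -2.909]
ft_force: [-0.1, -1.3, -0.2]
opening: 0.475
grip_force: 30.0
```

```bash
python3 - <<'E'
from h import *
np.set_printoptions(precision=2,suppress=True)
im=snap("wrist","w4");c=env.calibration("wrist");np.save("w4cal.npy",c,allow_pickle=True)
s=env.state();print(s["t"],s["eef_pos"],s["tcp_rot"],s["opening"],s["grip_force"])
p=[622.36,37.73,.23]
print(proj("wrist",D(p,[[0,0,0],[0,-75,33],[-55,-115,0],[-55,115,0],[-24.5,0,0],[0,-24.5,0],[0,24.5,0]]),c))
e=np.array(s["eef_pos"])
print("exp stone top",proj("wrist",e+[0,0,43],c),"bot front",proj("wrist",e+[0,0,21],c))
cv2.imwrite("pics/w4b.png",cv2.resize(im,(784,588),interpolation=cv2.INTER_CUBIC)[:,:,::-1])
E
```

```text
10.9 [620.45  37.73 137.73] [ 3.14 -0.   -2.91] 0.4698146574709251 29.9999407120049
[[275.28 212.86]
 [160.27 203.67]
 [128.15 143.07]
 [422.89 143.64]
 [275.37 180.73]
 [242.08 212.79]
 [308.49 212.92]]
exp stone top [[275.23 260.32]] bot front [[275.43 244.64]]
```

View pics/w4b.png

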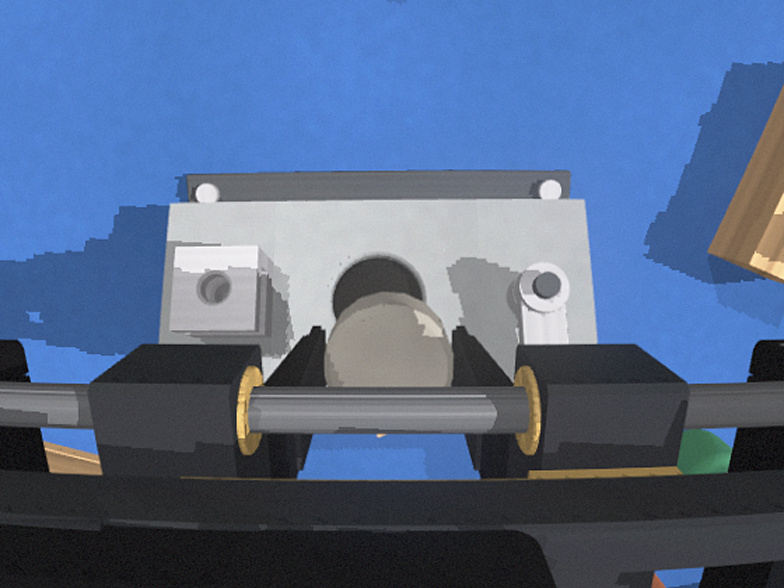

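{"method": "carry_out", "body": {"series": [[0.02,-0.1,-0.3,0],[0,0,-0.3,0],[0,0,-0.3,0],[0,0,-0.16,0],[0,0,0,0]]}}

```text
t: 11.4
eef_pos: [621.7, 31.6, 85.4]
tcp_rot: [3.141, -0.001, -2.912]
ft_force: [0.9, 1.1, -0.6]
opening: 0.473
grip_force: 30.0
```

```bash
python3 - <<'E'
from h import *
np.set_printoptions(precision=2,suppress=True)
im=snap("wrist","w5");c=env.calibration("wrist");np.save("w5cal.npy",c,allow_pickle=True)
s=env.state();print(s["t"],s["eef_pos"],s["tcp_rot"],s["opening"],s["grip_force"],s["ft_force"])
p=[622.36,37.73,.23]
print(proj("wrist",D(p,[[0,0,0],[0,-75,33],[-55,-115,0],[-55,115,0],[-24.5,0,0]]),c))
cv2.imwrite("pics/w5b.png",cv2.resize(im,(784,588),interpolation=cv2.INTER_CUBIC)[:,:,::-1])
E
```

```text
11.45 [622.19  31.94  86.17] [ 3.14 -0.   -2.91] 0.47220564585872116 29.99973875004798 [-0.08  0.73 -0.48]
[[284.99 234.38]
 [140.56 226.62]
 [105.28 148.34]
 [463.04 148.6 ]
 [284.83 194.45]]
```

View pics/w5b.png

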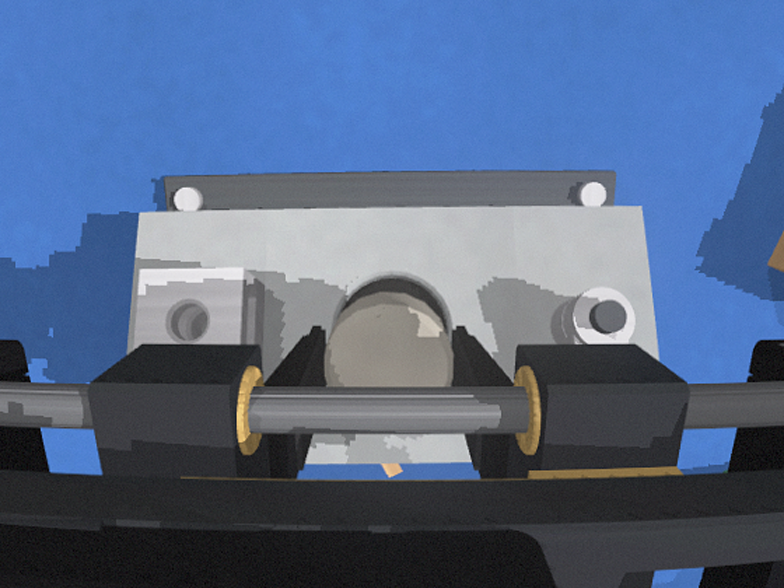

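{"method": "carry_out", "body": {"series": [[-0.02,0.03,-0.1,0],[0,0,-0.1,0],[0,0,-0.04,0],[-0.01,0,-0.04,0],[0,0,0,0]]}}

```text
t: 11.95
eef_pos: [620.6, 34.4, 71.7]
tcp_rot: [3.141, -0.0, -2.911]
ft_force: [0.5, 0.2, -0.3]
opening: 0.472
grip_force: 30.0
```

{"method": "carry_out", "body": {"series": [[-0.01,0,-0.04,0],[-0.01,0,-0.04,0],[-0.01,0,-0.04,0],[0,0,0,0],[0,0,0,0]]}}

```text
t: 12.45
eef_pos: [619.2, 34.4, 65.8]
tcp_rot: [3.141, -0.0, -2.911]
ft_force: [-0.5, -0.6, -1.5]
opening: 0.471
grip_force: 30.0
```

```bash
cat > s.py <<'E'
from h import *
np.set_printoptions(precision=2,suppress=True)
s=env.state();print(s["t"],s["eef_pos"],s["tcp_rot"],s["opening"],s["grip_force"],s["ft_force"],s["moment"],s["joints"])
E
python3 s.py
```

```text
12.45 [619.16  34.39  65.76] [ 3.14 -0.   -2.91] 0.4706059783039586 29.999904041178524 [-0.54 -0.55 -1.5 ] [0.02 0.05 0.06] [-0.05  0.61  1.68  0.    0.85 -1.85]
```

{"method": "carry_out", "body": {"series": [[0,0,-0.03,0],[0,0,-0.03,0],[0,0,0,0],[0,0,0,0],[0,0,0,0]]}}

```text
t: 12.95
eef_pos: [619.1, 34.3, 63.0]
tcp_rot: [3.142, -0.0, -2.911]
ft_force: [-2.4, -0.8, 2.2]
opening: 0.473
grip_force: 30.0
```

```bash
python3 s.py
```

```text
12.95 [619.12  34.34  62.97] [ 3.14 -0.   -2.91] 0.47252693004326424 30.00025971326977 [-2.37 -0.84  2.21] [-0.07  0.4   0.01] [-0.05  0.62  1.69  0.    0.84 -1.85]
```

{"method": "carry_out", "body": {"series": [[0,0,-0.03,0],[0,0,-0.03,0],[0,0,0,0],[0,0,0,0],[0,0,0,0]]}}

```text
t: 13.45
eef_pos: [617.9, 34.1, 60.1]
tcp_rot: [3.141, -0.003, -2.911]
ft_force: [-8.2, -2.6, 7.8]
opening: 0.475
grip_force: 30.0
```

```bash
python3 s.py
```

```text
13.45 [617.95  34.09  60.1 ] [ 3.14 -0.   -2.91] 0.4747711506565386 30.002304087392986 [-8.19 -2.62  7.78] [-0.5   1.42  0.03] [-0.05  0.62  1.69 -0.    0.84 -1.85]
```

{"method": "carry_out", "body": {"series": [[-0.03,0,-0.02,0],[-0.03,0,-0.02,0],[0,0,-0.02,0],[0,0,0,0],[0,0,0,0]]}}

```text
t: 13.95
eef_pos: [617.0, 33.8, 58.0]
tcp_rot: [-3.14, 0.002, -2.911]
ft_force: [-1.5, -4.1, 9.8]
opening: 0.472
grip_force: 30.0
```

```bash
python3 s.py
```

```text
13.95 [617.01  33.78  57.95] [-3.14  0.   -2.91] 0.47218358648691855 30.015509608201683 [-1.46 -4.11  9.76] [-0.68  0.39  0.02] [-0.05  0.62  1.7  -0.    0.82 -1.85]
```

{"method": "carry_out", "body": {"series": [[0,-0.02,-0.02,0],[0,0,-0.02,0],[0,0,0,0],[0,0,0,0],[0,0,0,0]]}}

```text
t: 14.45
eef_pos: [617.0, 33.0, 56.4]
tcp_rot: [-3.141, 0.002, -2.911]
ft_force: [-4.3, -2.5, 14.6]
opening: 0.467
grip_force: 30.1
```

```bash
python3 s.py
```

```text
14.45 [617.01  33.05  56.44] [-3.14  0.   -2.91] 0.46715019985532585 30.05792479030788 [-4.32 -2.5  14.63] [-0.32  0.63  0.01] [-0.05  0.62  1.7  -0.    0.82 -1.85]
```

{"method": "carry_out", "body": {"series": [[0.03,0,0.01,0],[0.03,0,0.01,0],[0.02,0,0,0],[0,0,0,0],[0,0,0,0]]}}

```text
t: 14.95
eef_pos: [617.6, 33.0, 56.3]
tcp_rot: [3.141, -0.005, -2.91]
ft_force: [-15.5, -4.1, 15.7]
opening: 0.471
grip_force: 30.1
```

```bash
python3 s.py
```

```text
14.95 [617.58  33.04  56.3 ] [ 3.14 -0.01 -2.91] 0.47131318136925315 30.05558288656175 [-15.5   -4.07  15.71] [-0.61  2.81  0.1 ] [-0.05  0.63  1.69 -0.    0.83 -1.85]
```

{"method": "carry_out", "body": {"series": [[0,0,0.03,0],[0,0,0.03,0],[0,0,0,0],[0,0,0,0],[0,0,0,0]]}}

```text
t: 15.45
eef_pos: [620.2, 33.4, 58.7]
tcp_rot: [3.141, -0.0, -2.911]
ft_force: [-1.4, -0.1, 1.9]
opening: 0.471
grip_force: 30.0
```

```bash
python3 s.py
```

```text
15.45 [620.22  33.4   58.72] [ 3.14 -0.   -2.91] 0.47072099998019756 29.999874578788877 [-1.36 -0.14  1.92] [-0.04  0.25  0.  ] [-0.05  0.62  1.69  0.    0.83 -1.85]
```

{"method": "carry_out", "body": {"series": [[0,0,0,0],[0,0,0,0],[0,0,0,0],[0,0,0,0],[0,0,0,0]], "fingers": -0.25}}

```text
t: 15.95
eef_pos: [620.2, 33.4, 58.9]
tcp_rot: [3.141, 0.0, -2.911]
ft_force: [-0.0, 0.1, 0.1]
opening: 0.626
grip_force: 0.0
```

{"method": "carry_out", "body": {"series": [[0,0,0.4,0],[0,0,0.6,0],[0,0,0.6,0],[0,0,0,0],[0,0,0,0]]}}

```text
t: 16.45
eef_pos: [620.2, 33.4, 139.2]
tcp_rot: [-3.141, 0.001, -2.911]
ft_force: [0.1, 0.2, -0.1]
opening: 0.627
grip_force: 0.0
```

```bash
cat > chk.py <<'E'
from h import *
import sys
np.set_printoptions(precision=2,suppress=True)
from scipy.optimize import least_squares
cal=env.calibration("wrist");s=env.state();im=snap("wrist",sys.argv[1]);np.save(sys.argv[1]+"cal.npy",cal,allow_pickle=True)
print(s["t"],s["eef_pos"],s["opening"],s["ft_force"])
p=[622.3,35.5,.23]
ang=np.linspace(0,2*np.pi,60,endpoint=False);ring=lambda r,z:[[r*np.cos(a),r*np.sin(a),z] for a in ang]
for n,P in [("top14",ring(21,14)),("rim",ring(24.5,0)),("top22",ring(21,22))]:
    u=proj("wrist",D(p,P),cal);print(n,u.min(0),u.max(0),u.mean(0))
hsv=cv2.cvtColor(im,cv2.COLOR_RGB2HSV);c0=proj("wrist",D(p,[0,0,14]),cal)[0].astype(int)
print("hsv at centre",hsv[c0[1],c0[0]],"deck",hsv[tuple(proj("wrist",D(p,[-35,0,0]),cal)[0].astype(int)[::-1])])
for dx in range(-80,81,5): print((c0[0]+dx),hsv[c0[1]-20,c0[0]+dx],end=" ")
print()
for dy in range(-75,60,5): print((c0[1]+dy),hsv[c0[1]+dy,c0[0]],end=" ")
E
python3 chk.py w6
```

```text
16.45 [620.22  33.38 139.17] 0.6266432762073617 [ 0.13  0.17 -0.13]
top14 [248.28 180.63] [307.95 239.32] [278.11 209.75]
rim [245.05 180.97] [311.08 246.04] [278.06 213.23]
top22 [247.35 177.62] [308.94 238.13] [278.15 207.63]
hsv at centre [ 17  24 211] deck [ 83   5 195]
198 [135   6 172] 203 [120   3 171] 208 [ 90   3 201] 213 [ 90   4 199] 218 [100   8 199] 223 [ 90   9 200] 228 [ 75   3 201] 233 [105   5 202] 238 [160   5 145] 243 [ 60   2 147] 248 [130   5 143] 253 [ 30   6 135] 258 [ 19  21 204] 263 [ 15  24 209] 268 [ 17  23 207] 273 [ 21  24 201] 278 [ 20  23 204] 283 [ 19  24 204] 288 [ 21  24 198] 293 [ 19  22 195] 298 [ 15  22 188] 303 [120   1 190] 308 [ 83   5 189] 313 [ 98   5 191] 318 [110   8 192] 323 [108   7 192] 328 [105   9 170] 333 [ 90   4 140] 338 [ 75   7 143] 343 [108   9 140] 348 [ 90   4 141] 353 [ 90   4 139] 358 [ 90   6 137] 
134 [116  17 105] 139 [117  20 117] 144 [ 98   5 198] 149 [ 83   5 193] 154 [ 90   5 195] 159 [ 96   7 194] 164 [105   5 193] 169 [ 90   4 192] 174 [113   5 194] 179 [ 16  22 150] 184 [ 21  21 203] 189 [ 20  23 204] 194 [ 15  23 203] 199 [ 16  24 204] 204 [ 23  25 204] 209 [ 17  24 211] 214 [ 18  22 208] 219 [ 21  21 205] 224 [ 19  23 210] 229 [ 18  22 207] 234 [ 21  23 211] 239 [ 24  22 188] 244 [60  4 57] 249 [100   4 185] 254 [102   7 196] 259 [110   4 195] 264 [130   4 195]
```

```bash
cat > seg.py <<'E'
from h import *
import sys
np.set_printoptions(precision=2,suppress=True)
im=cv2.imread(f"pics/{sys.argv[1]}.png");cal=np.load(sys.argv[1]+"cal.npy",allow_pickle=True).item();hsv=cv2.cvtColor(im,cv2.COLOR_BGR2HSV)
p=[622.3,35.5,.23]
c0=proj("wrist",D(p,[0,0,14]),cal)[0].astype(int);x,y=c0;r=55
w=hsv[y-r:y+r,x-r:x+r].astype(int)
m=((w[:,:,1]>13)&(w[:,:,0]>8)&(w[:,:,0]<32)&(w[:,:,2]>100)).astype(np.uint8);m=cv2.morphologyEx(m,cv2.MORPH_OPEN,np.ones((3,3)))
n,l,st,ce=cv2.connectedComponentsWithStats(m);i=1+np.argmax(st[1:,4]);print("stone",st[i]+[x-r,y-r,0,0,0],ce[i]+[x-r,y-r])
ct=max(cv2.findContours((l==i).astype(np.uint8),cv2.RETR_EXTERNAL,cv2.CHAIN_APPROX_NONE)[0],key=len);print("ell",cv2.fitEllipse(ct),x-r,y-r)
d=(w[:,:,2]<100).astype(np.uint8);n,l,st,ce=cv2.connectedComponentsWithStats(d)
for k in range(1,n):
    if st[k][4]>8: print("dark",st[k]+[x-r,y-r,0,0,0],ce[k]+[x-r,y-r])
ang=np.linspace(0,2*np.pi,90);ring=lambda rr,z,t=0,o=0:D(p,[[rr*np.cos(a)*np.cos(t)+o,rr*np.sin(a),z+rr*np.cos(a)*np.sin(t)] for a in ang])
def ext(rr,z,t=0,o=0):
    u=proj("wrist",ring(rr,z,t,o),cal);return u.min(0),u.max(0)
print("face r21 z14",ext(21,14));print("body r23 z12",ext(23,12));print("body r23 z3",ext(23,3));print("rim",ext(24.5,0))
for t in (-.2,.2): print("tilt",t,ext(21,16,t))
E
python3 seg.py w6
```

```text
stone [ 246  179   64   64 3223] [277.84 210.36]
ell ((54.84982681274414, 56.370033264160156), (62.65011978149414, 63.692874908447266), 152.17971801757812) 223 154
dark [244 210  64  37 291] [269.05 235.46]
face r21 z14 (array([248.27, 180.64]), array([307.96, 239.32]))
body r23 z12 (array([245.68, 178.69]), array([310.54, 242.47]))
body r23 z3 (array([246.73, 181.89]), array([309.42, 243.62]))
rim (array([245.04, 180.99]), array([311.08, 246.04]))
tilt -0.2 (array([248.06, 178.92]), array([308.19, 239.04]))
tilt 0.2 (array([248.04, 181.99]), array([308.2 , 237.79]))
```

{"method": "carry_out", "body": {"series": [[-0.1,-0.02,0,0],[0,0,0,0],[0,0,0,0],[0,0,0,0],[0,0,0,0]], "fingers": 1}}

```text
t: 17.0
eef_pos: [615.2, 32.4, 138.7]
tcp_rot: [3.141, -0.0, -2.911]
ft_force: [-0.4, 0.0, -0.1]
opening: 0.259
grip_force: 0.0
```

{"method": "carry_out", "body": {"series": [[0,0,-0.2,0],[0,0,-0.3,0],[0,0,-0.3,0],[0,0,-0.2,0],[0,0,-0.1,0]]}}

```text
t: 17.5
eef_pos: [614.7, 32.4, 82.5]
tcp_rot: [3.141, -0.001, -2.911]
ft_force: [-0.6, 0.6, -0.2]
opening: 0.006
grip_force: 0.0
```

{"method": "carry_out", "body": {"series": [[0,0,-0.03,0],[0,0,-0.03,0],[0,0,-0.03,0],[0,0,-0.03,0],[0,0,0,0]]}}

```text
t: 18.0
eef_pos: [615.2, 32.4, 77.9]
tcp_rot: [3.142, 0.0, -2.911]
ft_force: [-0.5, 0.1, 0.3]
opening: 0.004
grip_force: 0.0
```

```bash
python3 s.py
```

```text
18.0 [615.19  32.39  77.92] [ 3.14  0.   -2.91] 0.003999218759283294 0.0 [-0.53  0.06  0.32] [ 0.07 -0.07  0.05] [-0.05  0.59  1.68  0.    0.86 -1.86]
```

{"method": "carry_out", "body": {"series": [[0,0,-0.03,0],[0,0,-0.03,0],[0,0,-0.03,0],[0,0,-0.03,0],[0,0,0,0]]}}

```text
t: 18.5
eef_pos: [615.1, 32.4, 71.6]
tcp_rot: [3.141, -0.0, -2.911]
ft_force: [-0.5, 0.6, 0.7]
opening: 0.007
grip_force: 0.0
```

{"method": "carry_out", "body": {"series": [[0,0,-0.03,0],[0,0,-0.03,0],[0,0,-0.03,0],[0,0,0,0],[0,0,0,0]]}}

```text
t: 19.0
eef_pos: [615.5, 32.4, 68.2]
tcp_rot: [-3.141, 0.001, -2.911]
ft_force: [-1.6, 0.6, 7.8]
opening: 0.003
grip_force: 3.8
```

{"method": "carry_out", "body": {"series": [[0,0,-0.03,0],[0,0,-0.03,0],[0,0,0,0],[0,0,0.2,0],[0,0,0.5,0]]}}

```text
t: 19.5
eef_pos: [614.1, 32.4, 98.3]
tcp_rot: [3.141, -0.003, -2.911]
ft_force: [0.0, -0.5, 0.2]
opening: 0.002
grip_force: 0.0
```

{"method": "carry_out", "body": {"series": [[0,0,0.7,0],[0,0,0.6,0],[0.28,0.48,0,0],[0.28,0.48,0,0],[0.28,0.48,0,0]], "fingers": -0.05}}

```text
t: 20.0
eef_pos: [657.7, 105.1, 164.8]
tcp_rot: [3.142, 0.001, -2.911]
ft_force: [-0.5, -0.2, 0.6]
opening: 0.369
grip_force: 0.0
```

{"method": "carry_out", "body": {"series": [[0.3,0.49,0,0],[0,0,0,0],[0,0,0,0],[0,0,0,0],[0,0,0,0]]}}

```text
t: 20.5
eef_pos: [671.9, 128.0, 164.5]
tcp_rot: [3.142, -0.0, -2.912]
ft_force: [0.2, -0.8, 0.4]
opening: 0.524
grip_force: 0.0
```

```bash
python3 s.py; python3 - <<'E'
from h import *
np.set_printoptions(precision=2,suppress=True)
p=[622.3,35.5,.23]
snap("wrist","w7");cal=env.calibration("wrist");np.save("w7cal.npy",cal,allow_pickle=True)
for q in (1.5,1.58,1.65): print(q,proj("wrist",D(p,[[100*np.sin(q),80-100*np.cos(q),h] for h in (24,60)]),cal))
for r in env.look_for("wrist","keeper_knob")[:2]: print(r["conf"],r["position"][1]*560,r["position"][0]*420)
for cam in ("scene","side"):
    env.read_camera(cam)
    for r in env.look_for(cam,"keeper_knob")[:2]: print(cam,r["conf"],r["position"][1]*560,r["position"][0]*420)
    for q in (1.5,1.58,1.65): print(q,proj(cam,D(p,[100*np.sin(q),80-100*np.cos(q),42])))
q=np.radians(np.arange(90,-1,-7.5));K=D(p,np.c_[100*np.sin(q),80-100*np.cos(q),0*q]);print(np.diff(K,axis=0)/50)
E
```

```text
20.5 [671.91 127.98 164.5 ] [ 3.14 -0.   -2.91] 0.5244629769922496 0.0 [ 0.17 -0.84  0.38] [0.11 0.03 0.02] [ 0.09  0.59  1.42  0.    1.13 -1.71]
1.5 [[266.6  240.92]
 [264.69 234.52]]
1.58 [[279.02 241.31]
 [279.34 234.97]]
1.65 [[289.87 240.83]
 [292.15 234.41]]
0.64 276.584 194.88000000000002
scene 0.57 309.4 263.08799999999997
1.5 [[306.96 256.18]]
1.58 [[309.87 257.51]]
1.65 [[312.51 258.63]]
side 0.83 171.92 235.62000000000003
1.5 [[166.42 223.24]]
1.58 [[164.83 225.68]]
1.65 [[163.67 227.96]]
[[ 0.04 -0.26 -0.01]
 [ 0.01 -0.26 -0.02]
 [-0.02 -0.26 -0.04]
 [-0.05 -0.25 -0.05]
 [-0.08 -0.24 -0.06]
 [-0.11 -0.23 -0.07]
 [-0.13 -0.21 -0.08]
 [-0.16 -0.19 -0.09]
 [-0.18 -0.16 -0.1 ]
 [-0.2  -0.13 -0.1 ]
 [-0.21 -0.1  -0.11]
 [-0.23 -0.07 -0.11]]
```

```bash
python3 - <<'E'
import cv2,numpy as np
g=cv2.cvtColor(cv2.imread("pics/w7.png"),cv2.COLOR_BGR2GRAY)
for r in range(205,275,5): print(r,list(g[r,220:340:4]))
E
```

```text
205 [np.uint8(111), np.uint8(108), np.uint8(110), np.uint8(112), np.uint8(111), np.uint8(113), np.uint8(112), np.uint8(118), np.uint8(116), np.uint8(112), np.uint8(113), np.uint8(227), np.uint8(225), np.uint8(230), np.uint8(230), np.uint8(226), np.uint8(231), np.uint8(230), np.uint8(229), np.uint8(116), np.uint8(115), np.uint8(119), np.uint8(116), np.uint8(114), np.uint8(114), np.uint8(114), np.uint8(116), np.uint8(118), np.uint8(112), np.uint8(113)]
210 [np.uint8(110), np.uint8(111), np.uint8(114), np.uint8(116), np.uint8(112), np.uint8(112), np.uint8(115), np.uint8(113), np.uint8(113), np.uint8(117), np.uint8(113), np.uint8(229), np.uint8(228), np.uint8(232), np.uint8(230), np.uint8(227), np.uint8(232), np.uint8(231), np.uint8(231), np.uint8(111), np.uint8(118), np.uint8(116), np.uint8(117), np.uint8(114), np.uint8(116), np.uint8(115), np.uint8(114), np.uint8(114), np.uint8(112), np.uint8(110)]
215 [np.uint8(109), np.uint8(115), np.uint8(110), np.uint8(115), np.uint8(114), np.uint8(116), np.uint8(115), np.uint8(115), np.uint8(112), np.uint8(115), np.uint8(115), np.uint8(228), np.ui
[... 4498 characters left out ...]
np.uint8(228), np.uint8(234), np.uint8(226), np.uint8(232), np.uint8(218), np.uint8(228), np.uint8(214), np.uint8(124), np.uint8(122), np.uint8(114), np.uint8(110), np.uint8(113), np.uint8(111), np.uint8(114), np.uint8(38), np.uint8(43), np.uint8(47)]
270 [np.uint8(42), np.uint8(42), np.uint8(60), np.uint8(125), np.uint8(124), np.uint8(122), np.uint8(122), np.uint8(126), np.uint8(125), np.uint8(122), np.uint8(124), np.uint8(236), np.uint8(227), np.uint8(229), np.uint8(233), np.uint8(227), np.uint8(232), np.uint8(234), np.uint8(231), np.uint8(209), np.uint8(126), np.uint8(124), np.uint8(114), np.uint8(112), np.uint8(112), np.uint8(112), np.uint8(108), np.uint8(47), np.uint8(46), np.uint8(46)]
```

{"method": "carry_out", "body": {"series": [[0,0,-0.2,0],[0,0,-0.2,0],[0,0,-0.2,0],[0,0,-0.11,0],[0,0,0,0]]}}

```text
t: 21.3
eef_pos: [671.7, 128.9, 127.5]
tcp_rot: [3.141, -0.002, -2.911]
ft_force: [-0.2, 0.9, 0.9]
opening: 0.528
grip_force: 0.0
```

{"method": "carry_out", "body": {"series": [[0,0,0,0],[0,0,0,0],[0,0,0,0],[0,0,0,0],[0,0,0,0]], "fingers": 1}}

```text
t: 21.8
eef_pos: [672.2, 128.9, 129.1]
tcp_rot: [3.142, 0.0, -2.911]
ft_force: [-0.5, 0.1, -0.8]
opening: 0.158
grip_force: 0.0
```

{"method": "carry_out", "body": {"series": [[0,0,0,0],[0.04,-0.26,-0.01,0],[0.01,-0.26,-0.02,0],[-0.02,-0.26,-0.04,0],[0,0,0,0]]}}

```text
t: 22.3
eef_pos: [673.9, 88.5, 125.4]
tcp_rot: [-3.141, 0.0, -2.912]
ft_force: [3.2, -0.1, 0.5]
opening: 0.139
grip_force: 30.0
```

{"method": "carry_out", "body": {"series": [[-0.05,-0.25,-0.05,0],[-0.08,-0.24,-0.06,0],[-0.11,-0.23,-0.07,0],[-0.13,-0.21,-0.08,0],[0,0,0,0]]}}

```text
t: 22.8
eef_pos: [653.9, 41.7, 111.5]
tcp_rot: [-3.142, -0.002, -2.912]
ft_force: [1.9, -0.3, -4.8]
opening: 0.14
grip_force: 30.0
```

```bash
python3 s.py
```

```text
22.8 [653.91  41.74 111.53] [-3.14 -0.   -2.91] 0.14038844222287933 30.02388060092926 [ 1.93 -0.26 -4.8 ] [ 0.23 -0.24 -0.04] [-0.04  0.6   1.55 -0.    0.99 -1.84]
```

{"method": "carry_out", "body": {"series": [[-0.16,-0.19,-0.1,0],[-0.18,-0.16,-0.1,0],[-0.2,-0.13,-0.1,0],[-0.21,-0.1,-0.11,0],[0,0,0,0]]}}

```text
t: 23.3
eef_pos: [616.3, 12.5, 91.5]
tcp_rot: [-3.14, -0.001, -2.911]
ft_force: [0.8, -6.4, -1.0]
opening: 0.14
grip_force: 30.0
```

{"method": "carry_out", "body": {"series": [[-0.22,-0.07,-0.11,0],[-0.05,-0.01,-0.02,0],[0,0,0,0],[0,0,0,0],[0,0,0,0]]}}

```text
t: 23.8
eef_pos: [604.0, 8.2, 85.3]
tcp_rot: [-3.139, -0.0, -2.91]
ft_force: [2.2, -10.4, -0.3]
opening: 0.138
grip_force: 30.0
```

```bash
python3 s.py; python3 -c "
from h import *
print(D([622.3,35.5,.23],[[100,80,38],[0,-20,38],[0,-20,60]]))"
```

```text
23.8 [604.02   8.24  85.35] [-3.14 -0.   -2.91] 0.1379835854909737 29.97524857521057 [  2.2  -10.36  -0.32] [-1.64 -0.36 -0.04] [-0.09  0.57  1.71 -0.    0.86 -1.89]
[[676.66935212 130.39388843 161.70152208]
 [611.22296089  12.36546844 119.43969591]
 [602.17019851  10.24582422 139.37846722]]
```

{"method": "carry_out", "body": {"series": [[-0.03,-0.03,-0.01,0],[-0.03,-0.03,-0.01,0],[-0.02,0,-0.01,0],[0,0,0,0],[0,0,0,0]]}}

```text
t: 24.3
eef_pos: [602.5, 7.7, 84.6]
tcp_rot: [-3.141, 0.006, -2.911]
ft_force: [13.7, 6.0, -2.1]
opening: 0.139
grip_force: 30.0
```

```bash
python3 s.py;python3 - <<'E'
from h import *
np.set_printoptions(precision=1,suppress=True)
p=[622.3,35.5,.23]
for cam in ("scene","side"):
    env.read_camera(cam)
    for l in ("keeper_knob",):
      for r in env.look_for(cam,l)[:1]: print(cam,l,r["conf"],r["position"][1]*560,r["position"][0]*420)
    for q in (0,.1,.2): print(q,proj(cam,D(p,[[100*np.sin(q),80-100*np.cos(q),42],[155*np.sin(q),80-155*np.cos(q),24]])).ravel())
E
```

```text
24.3 [602.5    7.75  84.61] [-3.14  0.01 -2.91] 0.13942785972815033 30.01913756132126 [13.65  6.02 -2.1 ] [ 1.18 -2.17 -0.09] [-0.1   0.57  1.72  0.    0.85 -1.9 ]
scene keeper_knob 0.83 298.48 245.196
0 [291.5 233.5 272.8 232.1]
0.1 [290.  234.3 270.4 233.3]
0.2 [288.9 235.3 268.4 234.8]
side keeper_knob 0.86 216.216 236.502
0 [224.9 216.  227.9 207.6]
0.1 [220.6 214.3 221.6 205. ]
0.2 [216.2 212.8 215.2 202.9]
```

{"method": "carry_out", "body": {"series": [[0.04,0,0,0],[0.02,0,0,0],[0,0,0,0],[0,0,0,0],[0,0,0,0]], "fingers": 0.35}}

```text
t: 25.0
eef_pos: [602.9, 7.3, 83.8]
tcp_rot: [3.141, -0.001, -2.911]
ft_force: [-0.2, -0.0, -0.1]
opening: 0.323
grip_force: 0.0
```

{"method": "carry_out", "body": {"series": [[0,0,0.2,0],[0,0,0.6,0],[0,0,0.8,0],[0,0,0.8,0],[0,0,0,0]]}}

```text
t: 25.5
eef_pos: [605.2, 7.2, 210.0]
tcp_rot: [-3.139, 0.009, -2.91]
ft_force: [-0.1, -1.0, -1.1]
opening: 0.327
grip_force: 0.0
```

{"method": "carry_out", "body": {"series": [[0.3,0.5,0,0],[0,0,0,0],[0,0,0,0],[0,0,0,0],[0,0,0,0]]}}

```text
t: 26.0
eef_pos: [617.9, 31.9, 203.7]
tcp_rot: [3.142, -0.0, -2.911]
ft_force: [-0.0, -0.5, 0.1]
opening: 0.33
grip_force: 0.0
```

```bash
python3 s.py; python3 - <<'E'
from h import *
np.set_printoptions(precision=1,suppress=True,linewidth=200)
p=[622.3,35.5,.23]
cal=env.calibration("wrist");im=snap("wrist","w8");np.save("w8cal.npy",cal,allow_pickle=True)
g=cv2.cvtColor(im,cv2.COLOR_RGB2GRAY)
for q in (0,.05,.1): print(q,"knob",proj("wrist",D(p,[[100*np.sin(q),80-100*np.cos(q),h] for h in (24,60)]),cal).ravel())
U=proj("wrist",D(p,[[0,-75,33],[0,-75,24],[-20,-95,33],[20,-55,33]]),cal);print(U)
def blobs(x0,x1,y0,y1,th):
    n,l,st,ce=cv2.connectedComponentsWithStats((g[y0:y1,x0:x1]<th).astype(np.uint8))
    for k in range(1,n):
        if st[k][4]>15: print(th,st[k]+[x0,y0,0,0,0],ce[k]+[x0,y0])
k=proj("wrist",D(p,[0,-20,42]),cal)[0].astype(int)
print("knob");blobs(k[0]-40,k[0]+40,k[1]-45,k[1]+45,80)
f=U[0].astype(int);print("fork");blobs(f[0]-14,f[0]+14,f[1]-14,f[1]+14,120)
print(g[f[1]-16:f[1]+17:2,f[0]-16:f[0]+17:2])
E
```

```text
26.0 [617.87  31.88 203.75] [ 3.14 -0.   -2.91] 0.33041140673710945 0.0 [-0.04 -0.5   0.11] [ 0.04 -0.05 -0.  ] [-0.06  0.46  1.55 -0.    1.13 -1.86]
0 knob [255.6 191.5 252.8 180.4]
0.05 knob [255.6 197.2 252.8 186.9]
0.1 knob [256.  203.  253.3 193.3]
[[188.9 189. ]
 [191.4 191.5]
 [166.7 166.1]
 [211.9 212.7]]
knob
80 [243 174  19  25 355] [251.9 186.1]
80 [254 207  40  18  85] [269.  217.8]
fork
120 [183 184  13  15 113] [189.5 191.8]
[[237 236 239 239 238 239 238 240 238 239 239 239 238 238 239 240 239]
 [238 238 237 237 238 237 236 238 238 237 235 237 238 237 238 238 236]
 [234 233 234 236 235 236 233 235 235 236 236 236 236 234 237 237 237]
 [233 235 236 236 234 236 234 237 236 236 236 236 236 236 238 237 236]
 [239 240 240 239 240 239 240 230 224 229 236 242 242 242 241 242 241]
 [242 241 241 244 232 233 226 200 181 164 185 226 244 243 242 243 243]
 [234 236 236 235 237 232 169 157 132 108 104 167 235 223 237 235 237]
 [234 236 229 236 236 181 184 115 107 113 119 117 148 240 238 237 238]
 [237 238 221 235 162 183 173 112 127 120 109 106 142 245 240 241 242]
 [240 239 240 233 185 195 122 123 106 106 109 105 133 246 240 241 241]
 [236 237 238 229 180 174 126 105 104 107 109 114 144 242 238 240 240]
 [238 239 239 228 208 176 121 100  99 113 117 125 197 240 241 240 240]
 [235 237 237 237 222 162 117 100 101 114 124 166 241 237 239 238 240]
 [235 235 237 237 237 220 187 146 127 163 204 239 238 238 237 239 238]
 [235 237 236 237 236 238 240 233 233 242 239 239 236 239 239 239 240]
 [236 235 236 236 236 234 235 238 237 237 238 237 236 238 239 238 238]
 [237 238 238 238 238 239 237 237 239 239 238 238 237 237 238 238 238]]
```

{"method": "carry_out", "body": {"series": [[-0.47,0.75,0,0],[-0.47,0.75,0,0],[-0.47,0.75,0,0],[-0.47,0.75,0,0],[-0.47,0.75,0,0]], "fingers": 0.1}}

```text
t: 26.55
eef_pos: [499.6, 220.7, 204.0]
tcp_rot: [3.142, 0.0, -2.911]
ft_force: [0.2, -0.5, 0.3]
opening: 0.453
grip_force: 0.0
```

{"method": "carry_out", "body": {"series": [[-0.47,0.75,-0.4,0],[-0.47,0.75,-0.4,0],[0,0,-0.2,0],[0,0,0,0],[0,0,0,0]]}}

```text
t: 27.05
eef_pos: [454.4, 294.3, 154.2]
tcp_rot: [-3.142, 0.0, -2.911]
ft_force: [0.2, 0.7, 0.5]
opening: 0.452
grip_force: 0.0
```

```bash
python3 s.py; python3 - <<'E'
from h import *
np.set_printoptions(precision=1,suppress=True,linewidth=200)
cal=env.calibration("wrist");im=snap("wrist","w9");np.save("w9cal.npy",cal,allow_pickle=True)
for l in ("round_pin","square_pin","stand"):
    for r in env.look_for("wrist",l)[:2]:
        u=(r["position"][1]*560,r["position"][0]*420);print(l,r["conf"],u,atz("wrist",u,57,cal))
hsv=cv2.cvtColor(im,cv2.COLOR_RGB2HSV)
m=((hsv[:,:,1]<50)&(hsv[:,:,2]>90)).astype(np.uint8);m[280:]=0
n,l,st,ce=cv2.connectedComponentsWithStats(m)
for k in range(1,n):
    if st[k][4]>150:
        ct=max(cv2.findContours((l==k).astype(np.uint8),cv2.RETR_EXTERNAL,cv2.CHAIN_APPROX_NONE)[0],key=len)
        (c,r)=cv2.minEnclosingCircle(ct);print(st[k],ce[k],c,r,atz("wrist",ce[k],60,cal))
print(proj("wrist",[[452,297,69],[452,297,45],[530,287,69]],cal))
E
```

```text
27.05 [454.36 294.26 154.19] [-3.14  0.   -2.91] 0.45171762572296054 0.0 [0.21 0.74 0.48] [ 0.04  0.01 -0.02] [ 0.45  0.4   1.8  -0.    0.94 -1.35]
round_pin 0.76 (281.12, 200.382) [456.2 299.1  57. ]
square_pin 0.69 (251.88799999999998, 268.59) [523.7 288.   57. ]
stand 0.84 (271.88, 214.284) [470.  294.2  57. ]
stand 0.24 (54.32, 308.994) [611.6 109.8  57. ]
[  0   0   9 121 803] [ 2.9 53.6] (4.0, 60.0) 60.13328552246094 [386.5  46.4  60. ]
[269 182  26  30 618] [281.2 196.8] (281.0, 196.58621215820312) 14.722789764404297 [452.5 298.3  60. ]
[ 70 223  48  25 500] [102.7 237.3] (93.0, 235.0) 25.94234275817871 [524.6 152.1  60. ]
[  18  255   74   20 1094] [ 50.2 263.9] (54.5, 261.0) 36.98996353149414 [562.8 105.   60. ]
[223 258 129  22 727] [266.9 272.6] (287.0, 279.0) 64.0000991821289 [523.  301.9  60. ]
[  0 275  53   5 215] [ 24.  277.4] (26.0, 277.0) 26.076908111572266 [583.5  79.6  60. ]
[[280.  198.3]
 [279.8 192.3]
 [248.3 280.4]]
```

{"method": "carry_out", "body": {"series": [[-0.04,0.06,-0.6,0],[0,0,-0.7,0],[0,0,-0.7,0],[0,0,-0.4,0],[0,0,-0.22,0]]}}

```text
t: 27.75
eef_pos: [451.7, 297.1, 21.5]
tcp_rot: [-3.141, -0.002, -2.912]
ft_force: [0.3, 0.4, 0.1]
opening: 0.454
grip_force: 0.0
```

{"method": "carry_out", "body": {"series": [[0,0,0,0],[0,0,0,0],[0,0,0,0],[0,0,0,0],[0,0,0,0]], "fingers": 1}}

```text
t: 28.25
eef_pos: [452.3, 298.1, 24.0]
tcp_rot: [3.141, 0.002, -2.911]
ft_force: [0.4, -1.9, 7.0]
opening: 0.223
grip_force: 30.0
```

```bash
python3 s.py
```

```text
28.25 [452.31 298.13  23.97] [ 3.14  0.   -2.91] 0.22290227361739545 30.00148594379425 [ 0.42 -1.94  7.03] [-0.16  0.03  0.03] [ 0.46  0.59  1.91 -0.    0.64 -1.34]
```

{"method": "carry_out", "body": {"series": [[0,0,0.1,0],[0,0,0.15,0],[0,0,0.15,0],[0,0,0.1,0],[0,0,0,0]]}}

```text
t: 28.75
eef_pos: [452.0, 298.1, 48.8]
tcp_rot: [3.141, 0.001, -2.911]
ft_force: [0.5, -0.1, -0.3]
opening: 0.222
grip_force: 30.0
```

```bash
python3 s.py
```

```text
28.75 [451.99 298.09  48.78] [ 3.14  0.   -2.91] 0.2223066755770591 29.999845325946808 [ 0.52 -0.11 -0.32] [0.04 0.03 0.  ] [ 0.46  0.55  1.9   0.    0.7  -1.34]
```

{"method": "carry_out", "body": {"series": [[-0.08,-0.02,0,0],[-0.08,-0.02,0,0],[-0.08,-0.02,0,0],[0,0,0,0],[0,0,0,0]]}}

```text
t: 29.25
eef_pos: [439.6, 294.9, 47.8]
tcp_rot: [3.142, -0.0, -2.911]
ft_force: [1.6, -0.2, 1.0]
opening: 0.222
grip_force: 30.0
```

```bash
python3 s.py
```

```text
29.25 [439.56 294.88  47.81] [ 3.14 -0.   -2.91] 0.22165395756372386 30.00016361474991 [ 1.56 -0.21  1.01] [ 0.22 -0.54  0.02] [ 0.47  0.54  1.92  0.    0.68 -1.34]
```

{"method": "carry_out", "body": {"series": [[-0.08,-0.02,0,0],[-0.08,-0.02,0,0],[-0.02,0,0,0],[0,0,0,0],[0,0,0,0]]}}

```text
t: 29.75
eef_pos: [430.6, 292.8, 47.9]
tcp_rot: [-3.142, -0.0, -2.911]
ft_force: [3.2, -1.2, -0.7]
opening: 0.22
grip_force: 30.0
```

```bash
python3 s.py
```

```text
29.75 [430.62 292.8   47.85] [-3.14 -0.   -2.91] 0.21969171597545487 30.001834630966187 [ 3.24 -1.19 -0.71] [-0.1  -0.73 -0.03] [ 0.47  0.53  1.95  0.    0.67 -1.33]
```

{"method": "carry_out", "body": {"series": [[-0.06,-0.015,0.14,0],[-0.06,-0.015,0.14,0],[0,0,0.6,0],[0,0,0.9,0],[0,0,0.9,0]]}}

```text
t: 30.25
eef_pos: [423.3, 291.0, 183.5]
tcp_rot: [-3.141, -0.002, -2.911]
ft_force: [0.3, -0.2, -0.4]
opening: 0.221
grip_force: 30.0
```

{"method": "carry_out", "body": {"series": [[0.2,-0.8,0.3,0],[0.5,-0.85,0,0],[0.5,-0.85,0,0],[0.5,-0.85,0,0],[0,0,0,0]]}}

```text
t: 30.75
eef_pos: [511.1, 119.8, 197.2]
tcp_rot: [-3.141, -0.0, -2.915]
ft_force: [-0.5, -0.2, -0.8]
opening: 0.222
grip_force: 30.0
```

```bash
python3 s.py; cat > pin.py <<'E'
from h import *
import sys
np.set_printoptions(precision=1,suppress=True,linewidth=220)
s=env.state();rep=np.array(s["eef_pos"]);piv=rep+[-.5,.5,39]
xh=np.array([np.cos(.23),np.sin(.23),0])
for cam in ("scene","side"):
    im=snap(cam,cam+sys.argv[1]);hsv=cv2.cvtColor(im,cv2.COLOR_RGB2HSV)
    for t in (0,15,25,35):
        u=-np.sin(np.radians(t))*xh+np.cos(np.radians(t))*np.array([0,0,1]);print(cam,t,"collar,foot",proj(cam,[piv-17*u,piv-47*u]).ravel())
    c=proj(cam,[piv-30*np.array([0,0,1])])[0].astype(int);x,y=c
    w=hsv[y-14:y+16,x-18:x+18]
    print(x-18,y-14)
    for r in range(0,30): print(y-14+r,"".join("#" if (a[1]<80 and a[2]>75) else ("k" if a[2]<75 else ".") for a in w[r].astype(int)))
E
python3 pin.py A
```

```text
30.75 [511.12 119.83 197.19] [-3.14 -0.   -2.92] 0.22203495076899069 29.999277591705322 [-0.52 -0.2  -0.76] [ 0.1   0.05 -0.04] [ 0.1   0.33  1.78 -0.    1.03 -1.69]
scene 0 collar,foot [350.5 208.2 348.9 217.2]
scene 15 collar,foot [349.8 208.9 347.1 219.3]
scene 25 collar,foot [349.5 209.2 346.  220.1]
scene 35 collar,foot [349.1 209.3 345.1 220.4]
331 198
198 .............kkkk........kkkk.......
199 .............kkkk.......kkkk........
200 .............kkkk#......kkkk........
201 .............kk.######..kkkk........
202 .............kk#########kkk.........
203 .............kk########kkkk.........
204 .............kk########kkk..........
205 ..............#########kkk..........
206 ..............#########kk...........
207 ..............#########k............
208 ..............#########k............
209 ..............#########.............
210 .............#########..............
211 ............##########..............
212 ...........###########..............
213 ...........###########..............
214 ...........###########..............
215 ..........###########...............
2
[... 1211 characters left out ...]
...
222 k#####################..............
223 ######################..............
224 ######################..............
225 #####################...............
226 #####################...............
227 #####################...............
228 #####################kkk#######.....
229 #####################kk#######k.....
230 #####################kk#######kk....
231 #####################kk#######kk....
232 ####################kkk######k#k....
233 ####################k.k####kkk#k....
234 ####################k.k####kkkk.....
235 ###################kk.k#######k.....
236 ###################kkk####k.##k.....
237 ###################k#k###k#.k##.....
238 ##################kk#.##.k.#k#......
```

{"method": "carry_out", "body": {"series": [[0.45,-0.83,-0.13,0],[0.45,-0.83,-0.13,0],[0.45,-0.83,-0.13,0],[0.46,-0.84,-0.12,0],[0,0,0,0]]}}

```text
t: 31.35
eef_pos: [601.2, -45.0, 170.4]
tcp_rot: [3.141, -0.001, -2.913]
ft_force: [-0.7, 0.7, 0.6]
opening: 0.223
grip_force: 30.0
```

```bash
sed -i 's/y-14:y+16/y-20:y+20/;s/range(0,30)/range(0,40)/;s/y-14+r/y-20+r/;s/y-14)/y-20)/' pin.py; python3 pin.py B
```

```text
scene 0 collar,foot [279.6 202.8 279.3 211.4]
scene 15 collar,foot [278.7 203.5 277.  213.3]
scene 25 collar,foot [278.2 203.7 275.6 214. ]
scene 35 collar,foot [277.7 203.8 274.2 214.3]
261 186
186 ..........kkkkkkk....kkkkkk.........
187 ..........kkkkkkk...kkkkkkk.........
188 ..........kkkkkkk...kkkkkkk.........
189 ..........kkkkkkk...kkkkkkk.........
190 ..........kkkkkk....kkkkkkk.........
191 ...........kkkkkk...kkkkkk..........
192 ...........kkkkkk...kkkkkk..........
193 ...........kkkkkk...kkkkkk..........
194 ...........kkkkk....kkkkkk..........
195 ...........kkkk###..kkkkkk..........
196 ............kk######kkkkk...........
197 ............kk######kkkkk...........
198 ............k#######kkkkk...........
199 .............#######kkkk............
200 .............#######kkk........#....
201 .............#######kk..............
202 .............#######k...............
203 .............########...............
204 .............########...............
205 ..............######................
206 ..............#####.................
207 ..............####..................
208
[... 1865 characters left out ...]
...
184 ..........#####.....#...............
185 .........######.....#...............
186 .........#####......#...............
187 ..........####......#...............
188 ...........#........#...............
189 ....................#...............
190 .....................#..............
191 ...........................####.....
192 ...................................#
193 ....................................
194 ....................................
195 ....................................
196 ....#...............................
197 ...####.............................
198 ...######...........................
199 ...#########........................
200 ..############......................
```

```bash
python3 s.py
```

```text
31.45 [599.46 -41.65 171.  ] [ 3.14 -0.   -2.91] 0.22388797399773053 29.99981850385666 [-0.71  0.79 -0.49] [0.06 0.04 0.01] [-0.18  0.47  1.63  0.    1.05 -1.98]
```

{"method": "carry_out", "body": {"series": [[0.1,-0.04,-0.25,0],[0.1,-0.04,-0.25,0],[0,0,-0.25,0],[0,0,-0.15,0],[0,0,0,0]]}}

```text
t: 31.95
eef_pos: [609.4, -46.1, 124.8]
tcp_rot: [3.14, -0.002, -2.91]
ft_force: [-0.1, 0.4, -1.5]
opening: 0.221
grip_force: 30.0
```

{"method": "carry_out", "body": {"series": [[0,0,0,0],[0,0,0,0],[0,0,0,0],[0,0,0,0],[0,0,0,0]]}}

```text
t: 32.45
eef_pos: [610.2, -46.7, 126.6]
tcp_rot: [-3.142, 0.0, -2.911]
ft_force: [0.3, -0.1, -1.5]
opening: 0.22
grip_force: 30.0
```

```bash
sed -i 's/-np.sin(np.radians(t))\*xh/-np.sin(np.radians(t))*xh/' pin.py; python3 s.py; python3 pin.py C | grep -A45 side; python3 -c "
from h import *
for p in ([622.9,35.5,.23],[622.3,35.5,.23]): print(proj('side',D(p,[[0,-75,33],[20,-95,33],[-20,-95,33],[20,-55,33],[-20,-55,33]])))
"
```

```text
32.45 [610.2  -46.67 126.59] [-3.14  0.   -2.91] 0.2203640520427239 29.999832808971405 [ 0.28 -0.14 -1.52] [ 0.01  0.01 -0.03] [-0.18  0.53  1.65  0.    0.96 -1.99]
side 0 collar,foot [235.6 192.4 236.5 203.5]
side 15 collar,foot [233.7 192.1 231.2 202.6]
side 25 collar,foot [232.4 191.7 227.9 201.4]
side 35 collar,foot [231.3 191.  224.7 199.7]
218 177
177 ..........kkkkkkkkkkkkkk#...........
178 ...........kkkkkkkkkkkkk............
179 ...........kkkkkkkkkkkkk............
180 ...........kkkkkkkkkkkkk............
181 ...........kkkkkkkkkkkkk............
182 ...........kkkkkkkkkkkkk............
183 ...........kkkkkkkkkkkkk............
184 ...........kkkkkkkkkkkkkk...........
185 ...........kkkkkkkkkkkkk............
186 ............kkkkkkkkkk..............
187 ............kkkkkkkkkk#.............
188 ............kkkkkkkkkk#.............
189 ...........#kkkkkkkkkk#.............
190 ..........##kkkkkkkkkk.#............
191 ..........###kk#kkkkkk.......####...
192 ...........#########................
193 ............#######.................
194 ...........########.................
195 ..
[... 487 characters left out ...]
07 ####################................
208 #########kkk########................
209 ########kkkkk########...............
210 ########kkkkk##########.............
211 #######kkkkkkk############..........
212 #######kkkkkk###############........
213 ######kkkkkkk#################......
214 ######kkkkkk####################....
215 #####kkkkkkk###################.....
216 #####kkkkkk####################.....
[[228.98894228 204.71884259]
 [223.05636048 196.39448537]
 [238.76944373 203.41605672]
 [218.78760047 206.07903753]
 [235.11417616 213.30439173]]
[[229.22431261 204.76903647]
 [223.28681281 196.44219848]
 [239.00195607 203.46494725]
 [219.02577241 206.13060463]
 [235.35460441 213.3571537 ]]
```

{"method": "carry_out", "body": {"series": [[-0.02,0.025,0,0],[0.02,0.005,-0.04,0],[0.02,0.005,-0.04,0],[0.02,0.005,-0.04,0],[0,0,0,0]]}}

```text
t: 33.05
eef_pos: [611.9, -44.8, 120.0]
tcp_rot: [3.142, -0.001, -2.911]
ft_force: [-2.1, -1.9, -0.9]
opening: 0.222
grip_force: 30.0
```

```bash
python3 s.py
```

```text
33.05 [611.91 -44.81 119.97] [ 3.14 -0.   -2.91] 0.22237101088790967 30.001971423625946 [-2.07 -1.93 -0.91] [-0.37  0.38 -0.03] [-0.18  0.54  1.65 -0.    0.95 -1.98]
```

{"method": "carry_out", "body": {"series": [[0,-0.02,-0.02,0],[0.01,0,-0.04,0],[0.015,0,-0.04,0],[0,0,0,0],[0,0,0,0]]}}

```text
t: 33.55
eef_pos: [613.4, -45.6, 115.0]
tcp_rot: [3.141, -0.0, -2.911]
ft_force: [-1.9, -1.5, -2.3]
opening: 0.22
grip_force: 30.0
```

```bash
python3 s.py
```

```text
33.55 [613.36 -45.61 115.02] [ 3.14 -0.   -2.91] 0.22010523743665864 29.99899595975876 [-1.88 -1.49 -2.26] [-0.22  0.34  0.02] [-0.18  0.55  1.65  0.    0.94 -1.98]
```

{"method": "carry_out", "body": {"series": [[0.02,0.006,-0.06,0],[0.02,0.006,-0.06,0],[0.02,0.006,-0.06,0],[0,0,0,0],[0,0,0,0]]}}

```text
t: 34.05
eef_pos: [616.3, -44.7, 105.9]
tcp_rot: [3.141, -0.0, -2.911]
ft_force: [-1.4, -1.7, -2.8]
opening: 0.22
grip_force: 30.0
```

```bash
python3 s.py
```

```text
34.05 [616.34 -44.69 105.93] [ 3.14 -0.   -2.91] 0.22037224539998512 29.998664259910583 [-1.39 -1.72 -2.78] [-0.33  0.46 -0.05] [-0.18  0.56  1.66  0.    0.93 -1.98]
```

{"method": "carry_out", "body": {"series": [[0.025,0,-0.06,0],[0.025,0,-0.06,0],[0.025,0.006,-0.06,0],[0,0,0,0],[0,0,0,0]]}}

```text
t: 34.55
eef_pos: [619.3, -44.5, 96.9]
tcp_rot: [3.141, -0.002, -2.911]
ft_force: [-6.0, -2.4, -2.1]
opening: 0.222
grip_force: 30.0
```

```bash
python3 s.py
```

```text
34.55 [619.31 -44.45  96.89] [ 3.14 -0.   -2.91] 0.22169279164880215 29.999448359012604 [-6.04 -2.37 -2.1 ] [-0.45  1.23 -0.03] [-0.18  0.58  1.65 -0.    0.91 -1.98]
```

{"method": "carry_out", "body": {"series": [[-0.02,0,-0.04,0],[0.01,0,-0.04,0],[0.01,0,-0.02,0],[0,0,0,0],[0,0,0,0]]}}

```text
t: 35.05
eef_pos: [619.2, -44.5, 93.8]
tcp_rot: [3.141, -0.001, -2.91]
ft_force: [-13.7, -2.7, 17.5]
opening: 0.221
grip_force: 30.0
```

```bash
python3 s.py
```

```text
35.05 [619.22 -44.46  93.81] [ 3.14 -0.   -2.91] 0.22117751585342244 30.00313013792038 [-13.67  -2.67  17.49] [-0.28  2.57  0.  ] [-0.18  0.58  1.66 -0.    0.91 -1.98]
```

{"method": "carry_out", "body": {"series": [[0,0,0.02,0],[0,0,0,0],[0,0,0,0],[0,0,0,0],[0,0,0,0]], "fingers": 0.3}}

```text
t: 35.55
eef_pos: [620.3, -44.3, 93.2]
tcp_rot: [3.141, 0.0, -2.911]
ft_force: [-0.8, -0.3, -0.4]
opening: 0.348
grip_force: 0.0
```

{"method": "carry_out", "body": {"series": [[0,0,0.2,0],[0,0,0.6,0],[0,0,0.8,0],[0.4,0.8,0.4,0],[0,0,0,0]]}}

```text
t: 36.05
eef_pos: [642.7, -1.6, 197.5]
tcp_rot: [-3.14, 0.007, -2.909]
ft_force: [-0.5, -0.3, 0.2]
opening: 0.351
grip_force: 0.0
```

{"method": "carry_out", "body": {"series": [[0,0,0,0],[0,0,0,0],[0,0,0,0],[0,0,0,0],[0,0,0,0]], "fingers": 1}}

```text
t: 36.55
eef_pos: [640.0, -4.9, 193.0]
tcp_rot: [3.141, -0.001, -2.911]
ft_force: [-0.0, 0.3, -0.9]
opening: 0.02
grip_force: 0.0
```

```bash
python3 s.py; cat > seat.py <<'E'
from h import *
import sys
np.set_printoptions(precision=1,suppress=True,linewidth=200)
p=[622.6,35.5,.23]
cal=env.calibration("wrist");im=snap("wrist","wS"+sys.argv[1])
g=cv2.cvtColor(im,cv2.COLOR_RGB2GRAY)
ang=np.linspace(0,2*np.pi,60)
def ext(cam,h,cal,r=11):
    u=proj(cam,D(p,[[r*np.cos(a),-75+r*np.sin(a),h] for a in ang]),cal);return np.r_[u.min(0),u.max(0),u.mean(0)]
for h in (57,62,67): print("wrist head top",h,ext("wrist",h,cal))
print("collar",ext("wrist",33,cal))
c=proj("wrist",D(p,[0,-75,50]),cal)[0].astype(int);print(c)
for r in range(-32,34,3): print(c[1]+r,g[c[1]+r,c[0]-32:c[0]+33:3])
cs=env.calibration("side");im=snap("side","sS"+sys.argv[1]);hsv=cv2.cvtColor(im,cv2.COLOR_RGB2GRAY)
for h in (57,62,67): print("side head top",h,ext("side",h,cs))
c=proj("side",D(p,[0,-75,45]),cs)[0].astype(int);print(c)
for r in range(-14,12): print(c[1]+r,hsv[c[1]+r,c[0]-14:c[0]+15])
E
python3 seat.py a
```

```text
36.55 [640.    -4.86 193.  ] [ 3.14 -0.   -2.91] 0.01977469156151225 0.0 [-0.03  0.29 -0.89] [ 0.07  0.05 -0.02] [-0.11  0.5   1.5   0.    1.14 -1.91]
wrist head top 57 [217.2 152.2 247.4 181.2 232.2 166.9]
wrist head top 62 [216.  149.9 246.8 179.4 231.4 164.8]
wrist head top 67 [214.8 147.4 246.2 177.5 230.5 162.6]
collar [222.1 162.4 249.8 189.2 235.9 176. ]
[233 169]
137 [198 194 191 196 198 198 193 199 197 195 196 194 191 191 191 190 191 192 194 196 193 193]
140 [199 194 199 194 193 191 194 198 197 198 194 193 192 191 188 191 195 194 192 195 196 195]
143 [196 197 195 197 192 195 197 194 198 196 193 193 195 197 193 192 192 190 196 195 197 198]
146 [196 191 200 196 195 195 196 195 195 196 196 194 197 195 192 192 195 193 194 195 193 195]
149 [200 196 196 197 194 195 199 199 199 195 196 196 197 195 196 190 193 199 195 193 194 200]
152 [194 194 195 193 197 194 199 195 196 199 199 195 200 199 202 198 203 200 198 203 187 198]
155 [139 141 143 216 229 229 226 229 224 220 219 222 226 227 227 225 224 226 226 226 193 198]
158 [139 142 145 169 169 224 225 212 227 227 226 225 225 206 228 229
[... 3988 characters left out ...]
9 231 202 192 194 198 205 212 198 183 159 122 185 230 233 229 216 140 117 125 126 127 128]
207 [162 163 144 194 212 211 210 217 227 238 221 217 224 213 205 175 171 230 232 229 226 234 168 125 120 132 132 133 128]
208 [164 167 151 196 214 214 213 215 218 238 136  30   8  61 178 243 241 230 226 226 228 214 133 115 129  87  78  77  78]
209 [163 163 171 189 195 188 205 217 232 124  34  33  33  29   9 170 232 227 225 225 230 223 146 130  86  77  77  83  79]
210 [164 167 188 196 185 191 203 216 193  90  29  43  46  42  25 126 235 234 228 225 232 176 137 138 127  99  68  68  74]
211 [163 180 194 190 186 163 227 221 113  30  31  44  53  50  38  36 117 221 233 230 217 146 132 135 135 206 219 190 122]
```

{"method": "carry_out", "body": {"series": [[-0.18,-0.38,0,0],[-0.17,-0.38,-0.2,0],[0,0,-0.5,0],[0,0,-0.5,0],[0,0,-0.25,0]]}}

```text
t: 37.15
eef_pos: [621.9, -42.5, 119.0]
tcp_rot: [3.141, -0.002, -2.911]
ft_force: [0.3, 1.2, -1.1]
opening: 0.005
grip_force: 0.0
```

{"method": "carry_out", "body": {"series": [[0,0,-0.06,0],[0,0,-0.04,0],[0,0,-0.04,0],[0,0,0,0],[0,0,0,0]]}}

```text
t: 37.65
eef_pos: [622.9, -42.4, 114.5]
tcp_rot: [-3.141, 0.001, -2.911]
ft_force: [-0.6, -0.2, -0.6]
opening: 0.002
grip_force: 0.0
```

```bash
python3 s.py
```

```text
37.65 [622.93 -42.38 114.47] [-3.14  0.   -2.91] 0.002052936687431364 0.0 [-0.63 -0.22 -0.56] [ 0.07 -0.05 -0.04] [-0.17  0.56  1.63  0.    0.95 -1.98]
```

{"method": "carry_out", "body": {"series": [[0,0,-0.04,0],[0,0,-0.04,0],[0,0,-0.03,0],[0,0,0,0],[0,0,0,0]]}}

```text
t: 38.15
eef_pos: [622.7, -42.4, 108.3]
tcp_rot: [3.141, -0.0, -2.911]
ft_force: [-0.1, -0.5, -1.3]
opening: 0.004
grip_force: 0.0
```

```bash
python3 s.py
```

```text
38.15 [622.68 -42.43 108.31] [ 3.14 -0.   -2.91] 0.003925465724278535 0.0 [-0.1  -0.5  -1.34] [0.02 0.03 0.03] [-0.17  0.57  1.64  0.    0.94 -1.98]
```

{"method": "carry_out", "body": {"series": [[0,0,-0.03,0],[0,0,-0.03,0],[0,0,-0.03,0],[0,0,0,0],[0,0,0,0]]}}

```text
t: 38.65
eef_pos: [623.4, -42.5, 106.4]
tcp_rot: [-3.14, 0.003, -2.911]
ft_force: [-5.7, 1.6, 22.0]
opening: 0.006
grip_force: 10.7
```

```bash
python3 s.py
```

```text
38.65 [623.37 -42.51 106.42] [-3.14  0.   -2.91] 0.0055787205796194875 10.714842231245711 [-5.69  1.55 21.97] [0.18 1.06 0.08] [-0.17  0.57  1.64  0.    0.93 -1.98]
```

{"method": "carry_out", "body": {"series": [[0,0,0.2,0],[0,0,0.6,0],[0,0,0.8,0],[0.2,0.6,0.3,0],[0.15,0.3,0,0]]}}

```text
t: 39.15
eef_pos: [641.5, 3.8, 201.6]
tcp_rot: [-3.14, 0.004, -2.911]
ft_force: [-0.1, -0.0, -0.9]
opening: 0.0
grip_force: 0.0
```

{"method": "carry_out", "body": {"series": [[0,0,0,0],[0,0,0,0],[0,0,0,0],[0,0,0,0],[0,0,0,0]]}}

```text
t: 39.65
eef_pos: [640.0, 2.0, 198.4]
tcp_rot: [3.141, -0.001, -2.911]
ft_force: [-0.9, -0.7, 0.5]
opening: 0.006
grip_force: 0.0
```

```bash
python3 s.py; python3 - <<'E'
from h import *
np.set_printoptions(precision=1,suppress=True,linewidth=200)
p=[622.6,35.5,.23];cal=env.calibration("wrist");im=snap("wrist","wZ");g=cv2.cvtColor(im,cv2.COLOR_RGB2GRAY);hsv=cv2.cvtColor(im,cv2.COLOR_RGB2HSV)
k=proj("wrist",D(p,[0,-20,42]),cal)[0].astype(int)
n,l,st,ce=cv2.connectedComponentsWithStats((g[k[1]-35:k[1]+35,k[0]-35:k[0]+35]<80).astype(np.uint8))
print("knob",[ce[i]+k-35 for i in range(1,n) if st[i][4]>100],"pred q=0,.05",[proj("wrist",D(p,[100*np.sin(q),80-100*np.cos(q),42]),cal)[0] for q in (0,.05)])
w=hsv.astype(int);m=((w[:,:,1]>13)&(w[:,:,1]<45)&(w[:,:,0]>8)&(w[:,:,0]<32)&(w[:,:,2]>100)).astype(np.uint8)
c=proj("wrist",D(p,[0,0,14]),cal)[0].astype(int);m2=m[c[1]-45:c[1]+45,c[0]-45:c[0]+45];m2=cv2.morphologyEx(m2,cv2.MORPH_OPEN,np.ones((3,3)));ys,xs=np.nonzero(m2)
print("stone ext",xs.min()+c[0]-45,ys.min()+c[1]-45,xs.max()+c[0]-45,ys.max()+c[1]-45)
a=np.linspace(0,6.28,60);u=proj("wrist",D(p,np.c_[23*np.cos(a),23*np.sin(a),12+0*a]),cal);print("pred",u.min(0),u.max(0))
cs=env.calibration("side");G=cv2.cvtColor(snap("side","sZ"),cv2.COLOR_RGB2GRAY)
for r in range(188,202): print(r,G[r,224:244])
E
```

```text
39.65 [639.96   2.04 198.43] [ 3.14 -0.   -2.91] 0.005957513133599595 0.0 [-0.9  -0.74  0.48] [0.06 0.03 0.02] [-0.1   0.5   1.5   0.    1.15 -1.9 ]
knob [array([295.3, 168.7])] pred q=0,.05 [array([297.2, 169.4]), array([297.4, 175.6])]
stone ext 297 154 340 207
pred [291.8 154.3] [345.  205.8]
188 [ 84  85  85  82  85  82  84  83  85  89  74  65  72  72  73  67 106 126 126 115]
189 [ 81  84  84  86  84  83  83  87  84  73  71  69  71  70  68  64  92 128 131 118]
190 [ 84  85  85  81  81  82  85  83  87  73  70  73  71  72  70  68  72 111 128 124]
191 [85 84 84 86 85 84 82 84 71 70 70 72 68 68 70 65 67 69 65 58]
192 [87 82 82 81 83 79 81 82 80 65 63 67 64 70 67 72 69 65 65 57]
193 [ 83  83  84  85  81  74  66  61  61  64  70  77  86  87  82  86  71  85  67 106]
194 [ 83  84  83  82  76 118 233 249 247 209 190 110  73  79  87  87  83  84  81 123]
195 [ 71  72  79  79  67 217 237 231 230 232 232 254 161  82  80  79  86  83  85 123]
196 [192 144  76  63  91 221 236 230 225 224 227 231 238 151  85  77  80  84  75 121]
197 [239 241 214 134 161 189 229 231 227 224 224 225 232 250 134  75  82  84  75 124]
198 [233 228 238 191 179 196 221 233 230 229 227 227 228 255 154 113  87  73 122 129]
199 [228 226 233 185 186 207 206 206 227 239 235 238 245 195 131 119 124 124 127 127]
200 [225 231 207 183 197 206 208 211 207 199 199 180 154 116 117 121 126 127 125 124]
201 [229 231 196 185 204 209 211 210 208 203 186 171 128 112 116 122 128 129 126 127]
```

Knob, stone and pin head all match the predicted seated positions, and the 22 N push did not move the pin, so I'm handing in.

```bash
python3 -c "
from cell import env
print(env.job_done())"
```

```text
the job is handed in; nothing more can be done
None
```

I handed the job in at about 39.7 s of the 64 s limit; the hand-in call gave no verdict, but the last pictures and force readings put the stone home, the keeper shut against its stop, and the round pin seated and let go.

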